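# Weigh a batch of knife-handle blocks

### The arm

A 6-joint arm with a two-finger parallel gripper is mounted at the origin on the work surface. World frame = base frame: x ahead of the robot, y to its left, z up, the work surface at z = 0. Lengths are in m, angles in rad, forces in N, time in s.
With the tool pointing down it reaches from about 0.375 to 0.925 m from the base axis. Payload 5.7 kg.
Tool frame: the origin (TCP) lies on the mounting face of the last link; the fingertips stand 182 mm ahead of it and the grasp point (between the pads) lies 163 mm ahead of it; x points along the fingers, z is the direction in which the jaws open and shut, and the axes are right-handed (so a half turn about x gives the same grasp; the last joint's range is limited). The gripper opens to 88 mm and grips with 3 to 60 N. Pads are 20 mm wide; open, the fingers measure 115 mm over their backs; the gripper's body (75 mm by 178 mm) begins 61 mm behind the grasp point.
Start: joints at [1.216, 0.359, 1.51, -0, 1.272, -0.115], TCP at [0.143, 0.583, 0.405] pointing down, gripper open.
Joint ranges: [-2.97, 2.97], [-1.01, 2.36], [0.21, 2.38], [-0.96, 4.11], [0.2, 2.71], [-2.98, 2.98]. Speed limits (rad/s): [2.39, 2.39, 3.14, 3.14, 3.14, 3.14].

### API

Orientations are given as a rotation vector (axis times angle).
In Python, from workcell import state, capture, sign_off gives the robot as it stands.
- The arm moves only by the tool move_arm, never from a script. Its argument "motion" is a list that holds one entry, the list of rows, each a list of 7 numbers: the shift along the tool's x, y, z in mm, then the turn, a rotation vector about the tool's x, y, z in degrees, then the opening, from 0 (shut) to 1 (fully open). A call has 1 to 8 rows; each row shifts and turns the pose as measured when the row begins, along the tool's axes as they then stand; what a row does not reach is not made up. A row lasts 1/10 s, in which the tool goes at most 50 mm and 8.59 degrees, less where a joint would pass 70% of its speed; a pose out of reach is approached as far as the arm can. A call with a gripper value outside its range is refused whole. The fingers move at their own pace and stop on an object; "force" is the grip in N (left out, the last holds). Time passes only in rows, so rows that do not move let the fingers close. It gives the time, the measured TCP pose, the force and the opening at its end, in the units of the state.
- state(): the state, without advancing time (a new reading comes with each control period).
- capture(name): name is "side" or "top" or "wrist"; returns a dict with "color" (384x512x3 uint8, red, green, blue), "depth" (384x512 float32, m along the optical axis (not along the pixel's ray), 0 where there is no reading), "fx", "fy", "cx", "cy" (pixels), "position" and "rotation" of the camera in the world. Camera axes: x right, y up, looking along -z (the intrinsics and any distortion apply to the point x, -y, -z); pixel columns grow to the right and rows downward; lengths in m; the calibration is good to about 2 mm. A picture is of the moment at which its call begins.
- sign_off(): hands the job in, once; it reports no verdict.
The state is a dict: "time_s": time; "q": joint angles; "dq": joint speeds; "effort": joint torques, N m; "eef_pos": TCP position; "eef_rot": TCP orientation; "wrist_force": force on the tool from outside, world axes, zero at the start; "wrist_torque": the same for the moment, N m; "gripper_width": opening from 0.0 (shut) to 1.0 (fully open).
Only numpy, scipy, OpenCV 4.12 (cv2) and the standard library are available. Lean on these libraries where they do the work, as an engineer would, in place of code of your own. Each camera call takes 0.05 s, during which the arm holds its last target.

### The job

Weigh the batch of wooden handle blocks: take the pan off the bench scale and hang it by its arched handle over both prongs of the hook stand, then, with the platform bare, zero the scale by pushing its left recessed button (left as the robot sees it) fully down with the T-handled stylus and holding it there for half a second. Then lay every wooden block well on the platform, let go of them, and record the weight by pushing the right recessed button fully down with the stylus in the same way. Finish with the stylus hanging upright in its stand again, the pan on its hook and the blocks still on the scale, and leave the bottle, mug and wrench alone; never push the zero button with something on the platform or the record button with the platform bare.

Things in the scene. Friction and masses are not known exactly. Their poses are not given: they have to be found in the camera images.
- scale: Grey bench scale, fixed, 265 x 280 mm, 60 mm high. Origin on the bench under the middle of its steel platform; x points from the control strip (the robot's side) across the platform, y to the left as the robot sees it, z up. The control strip runs along its -x side (x from -165 to -100 mm), with a flat top 52 mm up, a dark display in its middle and a recessed button at either side of it
- platform: The scale's flat steel platform, 190 mm (x) by 270 mm (y), 10 mm thick, part of the scale. Origin at the middle of its top face, 60 mm above the bench, axes as the scale
- zero_mouth (a point): Mouth of the well of the zero button, the left one (+y of the scale) as the robot sees it, level with the strip's top face 52 mm above the bench: a 13 mm square well with a pale rim, too narrow for a finger, with the button's 10 mm round top 7 mm below the mouth at rest and 12 mm below it when fully down
- record_mouth (a point): Mouth of the well of the record button, the right one (-y of the scale); same sizes as the zero button's
- zero_button (a joint): Travel of the zero button: 0 at rest to 0.005 m fully down; it counts as pushed beyond 0.0035 m held for 0.3 s. The spring starts at 0.8 N, takes 4.8 N fully down, and returns
- record_button (a joint): Travel of the record button, as the zero button
- pan: Open rectangular metal weighing pan, 90 mm (x) by 120 mm (y) by 35 mm, 0.25 kg, with a rigid arched handle: two uprights at y = +-55 mm and a level bar along y on top. At the start it stands on the scale's platform. Origin at the centre of its underside
- pan_handle (a point): Middle of the pan's handle bar, 96 mm above the pan's underside; the bar runs along the pan's y, 10 mm wide in x, 12 mm high (underside 90 mm above the pan's underside), clear for 104 mm between its uprights. Axes as the pan's
- hook_stand: Fixed steel stand, two parallel round prongs (10 mm thick, at y = +-32 mm) pointing to its -x, roughly at the robot. Origin on the bench. Post and crossbar at x = +30 mm, up to z = 222 mm; the prongs run level from there to x = -65 mm, top at z = 215 mm; upturned tips end at x = -79 mm, z = 233 mm. Base plate x = -45 to 85 mm, 160 mm wide, 12 mm high
- hook_rest (a point): Point midway between the prongs, at the height of their top (z = 215 mm), at x = -45 mm of the stand: where the underside of the handle bar's middle is to hang, with the bar across both prongs. Axes as the stand's
- stylus: T-handled stylus, 0.08 kg: a wooden bar 90 x 16 x 16 mm along its x with a straight 60 mm steel shaft down from the bar's middle (8 mm thick, the last 12 mm 6 mm thick). Origin at the shaft's tip, z up along the shaft to the bar (bar underside at 60 mm, top at 76 mm). At the start it hangs upright in its stand
- stylus_grip (a point): Centre of the stylus's wooden bar, 68 mm above the tip, axes as the stylus; the bar is gripped across its y (16 mm)
- stylus_stand: Fixed small wooden stand: base 90 x 60 x 8 mm and two uprights at x = +-33 mm (12 mm thick in x, 50 mm in y, tops 80 mm above the bench) with a free gap of 54 mm between them. The stylus's bar lies across the tops along the stand's x, its shaft hanging in the gap with the tip 20 mm above the bench. Origin on the bench under the middle
- block1: Plain wooden handle block, 100 mm (x) by 30 mm (y) by 28 mm, 0.09 kg; two to four such blocks are there, lying on a grey felt mat at the start. Origin at the centre of its underside
- block2: Plain wooden handle block, 100 mm (x) by 30 mm (y) by 28 mm, 0.09 kg; two to four such blocks are there, lying on a grey felt mat at the start. Origin at the centre of its underside
- block3: Plain wooden handle block, 100 mm (x) by 30 mm (y) by 28 mm, 0.09 kg; two to four such blocks are there, lying on a grey felt mat at the start. Origin at the centre of its underside
- block4: Plain wooden handle block, 100 mm (x) by 30 mm (y) by 28 mm, 0.09 kg; two to four such blocks are there, lying on a grey felt mat at the start. Origin at the centre of its underside
- oil_bottle: Bystander: small amber bottle, 52 mm across, 130 mm high; leave alone. Origin at the centre of its underside
- mug: Bystander: white mug, 76 mm across, 85 mm high; leave alone. Origin at the centre of its underside
- wrench: Bystander: steel wrench lying beyond the scale; leave alone. Origin on its underside
Mind the look-alikes: they are no part of the job. Leave any black or white look-alike of the block3 alone.

How it is judged:
On the way, in this order (a step that is already met when the one before it is completed fails the run):
1. the pan hangs by its handle on both prongs, released (x of pan_handle in the frame of hook_stand between -0.068 and -0.005 m and y of pan_handle in the frame of hook_stand between -0.03 and 0.03 m and z of pan_handle in the frame of hook_stand between 0.205 and 0.24 m and contact force between pan and hook_stand above 0.5 N and contact force between pan and the fingers below 0.1 N and angle between pan's own z axis and vertical below 0.3 rad and linear speed of pan below 0.05 m/s), for 0.3 s.
2. the zero button is pushed down with the stylus while the platform is bare (value of joint zero_button above 0.0035 m and contact force between stylus and scale above 0.5 N and contact force between anything else and platform below 0.3 N), for 0.3 s.
3. every block lies on the platform, released (x of block1 in the frame of platform between -0.08 and 0.08 m and y of block1 in the frame of platform between -0.12 and 0.12 m and z of block1 in the frame of platform between -0.004 and 0.09 m and linear speed of each of block1, block2, block3, block4 below 0.05 m/s and contact force between each of block1, block2, block3, block4 and the fingers below 0.1 N and x of block2 in the frame of platform between -0.08 and 0.08 m and y of block2 in the frame of platform between -0.12 and 0.12 m and z of block2 in the frame of platform between -0.004 and 0.09 m and x of block3 in the frame of platform between -0.08 and 0.08 m and y of block3 in the frame of platform between -0.12 and 0.12 m and z of block3 in the frame of platform between -0.004 and 0.09 m and x of block4 in the frame of platform between -0.08 and 0.08 m and y of block4 in the frame of platform between -0.12 and 0.12 m and z of block4 in the frame of platform between -0.004 and 0.09 m), for 0.3 s.
4. the record button is pushed down with the stylus while all blocks lie on the platform (all of step 3 and value of joint record_button above 0.0035 m and contact force between stylus and scale above 0.5 N), for 0.3 s.
At the end, for the whole second after the job is handed in: Pan hangs on both prongs (bar middle within 30 mm sideways of midway); each block on the platform, centre 15 mm or more inside its edges; stylus upright within 0.2 rad in its stand (within 20 mm along, 25 mm across of the middle); buttons up; all released and at rest (all of step 1 and all of step 3 and x of stylus in the frame of stylus_stand between -0.02 and 0.02 m and y of stylus in the frame of stylus_stand between -0.025 and 0.025 m and z of stylus in the frame of stylus_stand between 0.012 and 0.035 m and angle between stylus's own z axis and vertical below 0.2 rad and contact force between stylus and stylus_stand above 0.1 N and linear speed of stylus below 0.05 m/s and value of joint each of zero_button, record_button below 0.001 m); the robot touches nothing.
It fails at once if the oil bottle is moved by more than 30 mm (distance of oil_bottle from where it was at the start of the episode above 0.03 m).
It fails at once if the mug is moved by more than 30 mm (distance of mug from where it was at the start of the episode above 0.03 m).
It fails at once if the wrench is moved by more than 30 mm (distance of wrench from where it was at the start of the episode above 0.03 m).
It fails at once if the zero button is pushed while something is on the platform (value of joint zero_button above 0.0035 m and contact force between anything else and platform above 0.3 N).
It fails at once if the record button is pushed while the platform is bare (value of joint record_button above 0.0035 m and contact force between anything else and platform below 0.3 N).
Of block1, block2, block3, block4 only 2 to 4 are there at a start; the rules pass over those that are not, and their reading is None.
At some moment in a run one of block1, block2, block3, block4 may be knocked a few centimetres aside while the robot is not near it.
It also fails if it takes over 210 s, if anything falls off the work surface, if the arm or the gripper's body presses on something with over 40 N, if the wrist force passes 120 N, or if a joint passes its speed limit or range.

## Working session

There is one attempt and no reset: what is moved stays moved. The work goes in short steps, Python scripts to look and compute and a tool call to move; the robot and the scene stay as the last step left them, time stands still between calls to the robot, and variables do not carry over. Pictures are saved under pics/ and viewed, and the job is handed in when it is done.

Besides the shell and the picture viewer there is one more tool, called after "Request:" by a JSON object that holds its "method" and its "body". move_arm: Moves the arm, as the interface text tells. Its arguments: {"type":"object","properties":{"motion":{"type":"array","items":{"type":"array","items":{"type":"array","items":{"type":"number"}}}},"force":{"type":"number"}},"required":["motion"]}

```bash
ls; mkdir -p pics; cat > h.py <<'E'
import numpy as np, cv2
from scipy.spatial.transform import Rotation as R
from workcell import state, capture, sign_off
def cap(n,save=None):
    c=capture(n)
    np.savez('/tmp/%s.npz'%n,**{k:np.asarray(v) for k,v in c.items()})
    if save: cv2.imwrite('pics/'+save+'.png',cv2.cvtColor(c['color'],cv2.COLOR_RGB2BGR))
    return c
def load(n): return dict(np.load('/tmp/%s.npz'%n))
def Rc(c):
    r=np.asarray(c['rotation']); return r if r.shape==(3,3) else R.from_rotvec(r).as_matrix()
def cloud(c):
    h,w=c['depth'].shape; u,v=np.meshgrid(np.arange(w),np.arange(h)); d=c['depth']
    p=np.stack([(u-c['cx'])/c['fx']*d,-(v-c['cy'])/c['fy']*d,-d],-1)
    return p@Rc(c).T+np.asarray(c['position'])
def crop(n,x0,y0,x1,y1,s,name):
    c=load(n); im=cv2.cvtColor(c['color'],cv2.COLOR_RGB2BGR)[y0:y1,x0:x1]
    cv2.imwrite('pics/'+name+'.png',cv2.resize(im,None,fx=s,fy=s,interpolation=cv2.INTER_CUBIC))
E
python3 - <<'E'
from h import *
s=state();print(s)
for n in('side','top','wrist'):
    c=cap(n,n+'0');print(n,{k:(v if k not in('color','depth') else v.shape) for k,v in c.items()})
E
```

```text
pics
{'time_s': 0.0, 'q': array([ 1.21591890e+00,  3.59523083e-01,  1.51141011e+00, -6.15041524e-06,
        1.27250261e+00, -1.15095020e-01]), 'dq': array([ 1.07088425e-03,  6.10511411e-05, -2.12142182e-04, -4.97264490e-05,
       -2.14966733e-04, -8.45235275e-05]), 'effort': array([ 2.27145712e-03, -5.15403020e+01, -2.70718431e+01,  6.76578912e-02,
        3.49246420e-02, -1.12680377e-04]), 'eef_pos': array([0.1423781 , 0.58250225, 0.40380702]), 'eef_rot': array([-1.03181264,  1.31474229,  1.03019457]), 'wrist_force': array([-0.45378149, -0.80139957,  0.51858847]), 'wrist_torque': array([-0.06316592,  0.00802863, -0.03893246]), 'gripper_width': 1.0011064259947484}
side {'color': (384, 512, 3), 'depth': (384, 512), 'fx': 448.1609796048541, 'fy': 448.1609796048541, 'cx': 250.26015882734742, 'cy': 195.35750772546365, 'position': array([-0.06147959, -0.6798066 ,  1.07476848]), 'rotation': array([ 0.76469303, -0.28922247, -0.70257918])}
top {'color': (384, 512, 3), 'depth': (384, 512), 'fx': 376.5621444112835, 'fy': 376.5621444112835, 'cx': 260.0197410224406, 'cy': 196.15606180834948, 'position': array([0.41601598, 0.0367178 , 1.56722497]), 'rotation': array([ 0.0962966 , -0.08874531, -1.54290058])}
wrist {'color': (384, 512, 3), 'depth': (384, 512), 'fx': 317.465597549501, 'fy': 317.465597549501, 'cx': 253.52281448965206, 'cy': 194.18950583258473, 'position': array([0.07576126, 0.59837206, 0.38398839]), 'rotation': array([-0.21653032, -0.16799303,  1.32402454])}
```

View pics/side0.png

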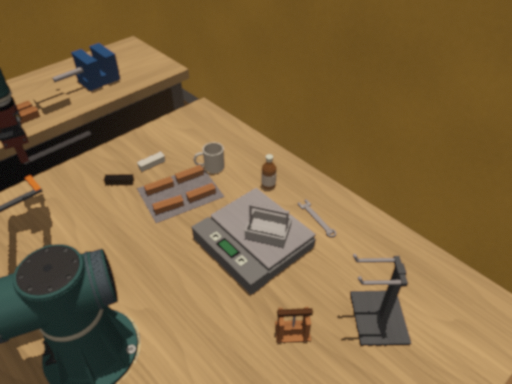

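View pics/top0.png

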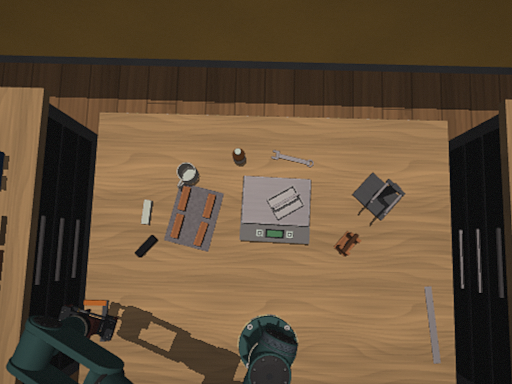

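View pics/wrist0.png

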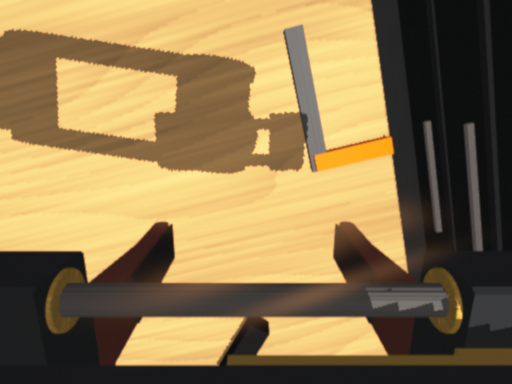

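The top view shows the scale at about (276,210) with the pan on it. The hook stand is at (380,195), the stylus stand at (347,243), and four brown blocks lie on the mat around (193,217). The white (147,212) and black (147,246) look-alikes are off the mat. Next are enlarged crops for measuring.

```bash
python3 - <<'E'
from h import *
crop('top',225,165,345,255,6,'t_scale')
crop('top',320,165,420,265,6,'t_hook')
crop('top',130,155,230,260,5.5,'t_blocks')
E
```

```text
(no output)
```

View pics/t_scale.png

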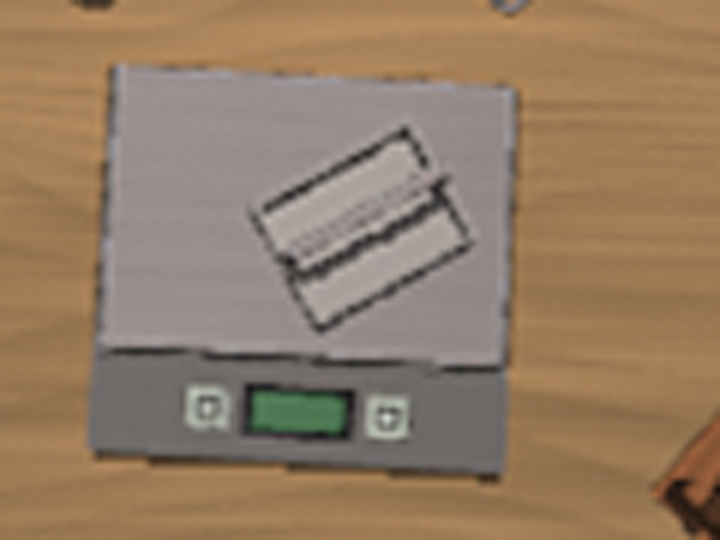

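View pics/t_hook.png

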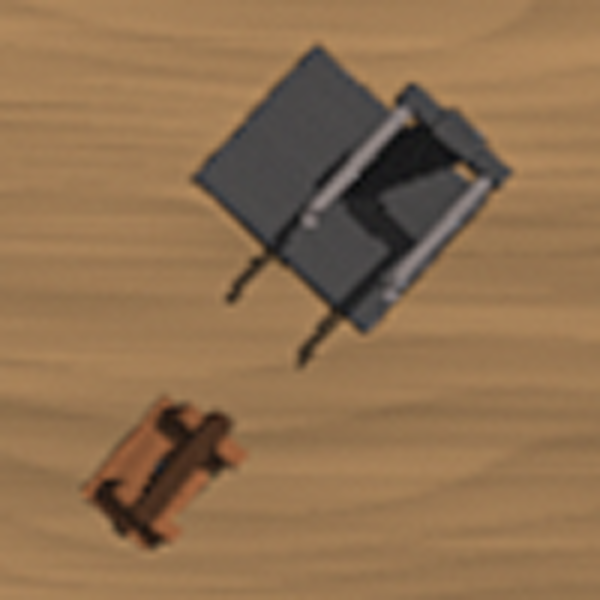

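View pics/t_blocks.png

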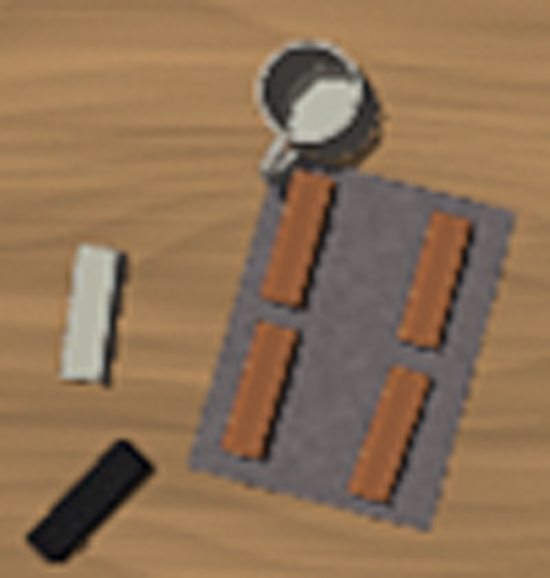

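```bash
cat >> h.py <<'E'
def ray(c,u,v,z):
    d=Rc(c)@np.array([(u-c['cx'])/c['fx'],-(v-c['cy'])/c['fy'],-1]); p=np.asarray(c['position'])
    return p+d*(z-p[2])/d[2]
def cr(c,X,Y,x0,y0,s,z): return ray(c,x0+(X+.5)/s-.5,y0+(Y+.5)/s-.5,z)
E
python3 - <<'E'
from h import *
np.set_printoptions(precision=4,suppress=True)
c=load('top'); P=cloud(c)
def d(n,L,o,z):
    r=np.array([cr(c,x,y,*o,z) for x,y in L]); print(n,r[:,:2].tolist() and np.round(r[:,:2],4).tolist()); return r
S=(225,165,6); H=(320,165,6); B=(130,155,5.5)
pc=d('plat corners TL TR BR BL',[(113,66),(516,89),(507,368),(103,350)],S,.06); print(pc.mean(0), np.linalg.norm(np.diff(pc,axis=0),axis=1))
d('buttons',[(208,408),(388,418)],S,.052)
d('strip BL BR',[(92,455),(502,478)],S,.052)
pr=d('pan rim',[(408,128),(470,240),(320,330),(252,208)],S,.06+.035);print(pr.mean(0))
d('bar',[(290,262),(443,187)],S,.06+.102)
d('prong tips',[(310,218),(390,295)],H,.233)
d('cross ends',[(412,90),(508,172)],H,.222)
d('base L,T,B',[(195,180),(318,45),(365,330)],H,.012)
d('stylus ends',[(220,420),(145,537)],H,.096)
d('stand base L',[(85,490),(165,400)],H,.008)
for n,L in dict(a=[(297,172),(335,182),(302,305),(264,297)],b=[(437,212),(472,220),(436,348),(399,340)],cc=[(259,323),(298,330),(261,459),(223,450)],dd=[(393,366),(433,376),(388,500),(350,492)]).items():
    r=d(n,L,B,.03); print('  ctr',r.mean(0), np.linalg.norm(r[0]-r[3]),np.linalg.norm(r[0]-r[1]),np.degrees(np.arctan2(*(r[0]-r[3])[1::-1])))
# depth check
for u,v in [(245,190),(205,205),(196,233),(185,200),(178,227),(200,220)]: print(u,v,P[v,u])
E
```

```text
plat corners TL TR BR BL [[0.6772, 0.1159], [0.6685, -0.1566], [0.4804, -0.1526], [0.4854, 0.1165]]
[ 0.5779 -0.0192  0.06  ] [0.2726 0.1881 0.2691]
buttons [[0.4489, 0.0456], [0.4454, -0.0746]]
strip BL BR [[0.4157, 0.1221], [0.4077, -0.151]]
pan rim [[0.6348, -0.0814], [0.5618, -0.1231], [0.5004, -0.0262], [0.5792, 0.02]]
[ 0.5691 -0.0527  0.095 ]
bar [[0.5385, -0.0038], [0.5881, -0.0985]]
prong tips [[0.5675, -0.351], [0.523, -0.3978]]
cross ends [[0.6479, -0.4162], [0.5996, -0.4729]]
base L,T,B [[0.6171, -0.3358], [0.7142, -0.4218], [0.5161, -0.4523]]
stylus ends [[0.45, -0.3315], [0.3738, -0.283]]
stand base L [[0.402, -0.2611], [0.4648, -0.3158]]
a [[0.6331, 0.363], [0.6263, 0.3341], [0.5333, 0.3543], [0.5385, 0.3829]]
  ctr [0.5828 0.3586 0.03  ] 0.09670204754989169 0.029684701489988474 -11.865283668068914
b [[0.6056, 0.2566], [0.6003, 0.2302], [0.5039, 0.2531], [0.5091, 0.2808]]
  ctr [0.5547 0.2552 0.03  ] 0.09951779340064439 0.026978123015729057 -14.076210770883497
cc [[0.519, 0.3856], [0.5146, 0.3563], [0.4186, 0.3789], [0.4245, 0.4073]]
  ctr [0.4692 0.382  0.03  ] 0.09701010769529868 0.02962270147699047 -12.921118016947208
dd [[0.4897, 0.2844], [0.483, 0.2545], [0.3911, 0.2837], [0.3962, 0.312]]
  ctr [0.44   0.2837 0.03  ] 0.0974733675615783 0.0307213100309745 -16.416844674476227
245 190 [0.6178 0.1074 0.0645]
205 205 [ 0.559   0.2759 -0.0007]
196 233 [ 0.4415  0.3083 -0.0017]
185 200 [0.575  0.3549 0.0271]
178 227 [0.4635 0.3782 0.0257]
200 220 [0.4956 0.2934 0.0027]
```

```bash
cat >> h.py <<'E'
def plan(wps, step=45., tstep=7.5, flip=None, show=True):
    """wps: list of (x,y,z grasp point, jaw yaw deg, opening, maxstep mm or None). tool vertical. prints rows"""
    s=state(); Rm=R.from_rotvec(s['eef_rot']).as_matrix(); p=np.array(s['eef_pos'])
    print('t',s['time_s'],'gp',np.round(p+Rm[:,0]*.163,4),'yaw',yaw(Rm),'q6',round(s['q'][5],3),'F',np.round(s['wrist_force'],2),'w',round(s['gripper_width'],3))
    rows=[]
    for x,y,z,yw,op,ms in wps:
        cy=yaw(Rm); 
        if flip is None: yy=cy+((yw-cy+90)%180-90)
        else: yy=cy+((yw-cy+180)%360-180)
        a=np.radians(yy); T=np.stack([[0,0,-1],np.cross([np.cos(a),np.sin(a),0],[0,0,-1]),[np.cos(a),np.sin(a),0]],1)
        tp=np.array([x,y,z+.163])
        rv=R.from_matrix(Rm.T@T).as_rotvec(degrees=True)
        n=max(1,int(np.ceil(max(np.linalg.norm(tp-p)*1000/(ms or step),np.linalg.norm(rv)/tstep))))
        p0=p.copy(); R0=Rm.copy()
        for i in range(1,n+1):
            pi=p0+(tp-p0)*i/n; Ri=R0@R.from_rotvec(rv*i/n,degrees=True).as_matrix()
            sh=np.round(Rm.T@(pi-p)*1000,1); tu=np.round(R.from_matrix(Rm.T@Ri).as_rotvec(degrees=True),1)
            rows.append([*map(float,sh),*map(float,tu),op]); p=p+Rm@sh/1000; Rm=Rm@R.from_rotvec(tu,degrees=True).as_matrix()
    for k in range(0,len(rows),8): print(str(rows[k:k+8]).replace('.0,',',').replace('.0]',']'))
def yaw(Rm): return float(np.round(np.degrees(np.arctan2(Rm[1,2],Rm[0,2])),2))
E
python3 - <<'E'
from h import *
s=state(); print(R.from_rotvec(s['eef_rot']).as_matrix().round(3), np.degrees(s['q']).round(1))
plan([(0.564,-0.052,.28,27.6,1,None)])
E
```

```text
[[-0.    -0.971  0.237]
 [-0.001  0.237  0.971]
 [-1.     0.    -0.001]] [69.7 20.6 86.6 -0.  72.9 -6.6]
t 0.15 gp [0.1423 0.5824 0.241 ] yaw 76.26 q6 -0.115 F [-0.25  1.28  0.32] w 0.998
[[-2.3, -33, -30.4, 2.9, -0, 0, 1], [-2.2, -34.4, -28.6, 2.8, -0, 0, 1], [-2.3, -35.8, -27, 2.9, -0, 0, 1], [-2.2, -37.1, -25.1, 2.9, -0, 0, 1], [-2.3, -38.4, -23.2, 2.8, -0, 0, 1], [-2.2, -39.4, -21.3, 2.9, -0, 0, 1], [-2.3, -40.5, -19.3, 2.8, -0, 0, 1], [-2.2, -41.3, -17.2, 2.9, -0, 0, 1]]
[[-2.3, -42.2, -15.2, 2.9, -0, 0, 1], [-2.3, -42.9, -13, 2.8, -0, 0, 1], [-2.2, -43.5, -10.9, 2.9, -0, 0, 1], [-2.3, -43.9, -8.7, 2.9, -0, 0, 1], [-2.2, -44.4, -6.4, 2.8, -0.1, 0, 1], [-2.3, -44.6, -4.3, 2.9, 0, 0, 1], [-2.3, -44.8, -2, 2.8, 0, 0, 1], [-2.2, -44.8, 0.2, 2.9, 0, 0, 1]]
[[-2.3, -44.7, 2.4, 2.9, 0, 0, 1]]
```

Request:
{"method": "move_arm", "body": {"motion": [[[-2,-33,-30,3,0,0,1],[-2,-34,-29,3,0,0,1],[-2,-36,-27,3,0,0,1],[-2,-37,-25,3,0,0,1],[-2,-38,-23,3,0,0,1],[-2,-39,-21,3,0,0,1],[-2,-40,-19,3,0,0,1],[-2,-41,-17,3,0,0,1]]]}}

```text
time_s: 0.95
eef_pos: [0.3387, 0.2771, 0.4182]
eef_rot: [-0.707, 1.454, 0.707]
wrist_force: [0.2, 0.5, -0.4]
gripper_width: 1.0
```

```bash
python3 - <<'E'
from h import *
plan([(0.564,-0.052,.28,27.6,1,None)])
E
```

```text
t 0.95 gp [0.3385 0.277  0.2552] yaw 51.91 q6 -0.378 F [ 0.19  0.52 -0.4 ] w 1.0
[[-2.8, -42.3, -13.3, 2.7, -0, -0, 1], [-2.7, -42.8, -11.4, 2.7, -0, -0, 1], [-2.8, -43.3, -9.3, 2.7, -0, -0, 1], [-2.8, -43.7, -7.2, 2.7, -0, -0, 1], [-2.7, -44, -5.2, 2.7, -0.1, -0, 1], [-2.8, -44.2, -3.1, 2.7, 0, -0, 1], [-2.8, -44.3, -1, 2.7, 0, -0, 1], [-2.7, -44.3, 1, 2.7, 0, -0, 1]]
[[-2.8, -44.2, 3.2, 2.7, 0, -0, 1]]
```

Request:
{"method": "move_arm", "body": {"motion": [[[-3,-42,-13,2.7,0,0,1],[-3,-43,-11,2.7,0,0,1],[-3,-43,-9,2.7,0,0,1],[-3,-44,-7,2.7,0,0,1],[-3,-44,-5,2.7,0,0,1],[-3,-44,-3,2.7,0,0,1],[-3,-44,-1,2.7,0,0,1],[-3,-44,1,2.7,0,0,1]]]}}

```text
time_s: 1.75
eef_pos: [0.5415, -0.0297, 0.4425]
eef_rot: [-0.4, 1.535, 0.401]
wrist_force: [1.6, 0.2, 0.2]
gripper_width: 0.998
```

```bash
python3 - <<'E'
from h import *
cap('wrist','w1')
plan([(0.564,-0.052,.28,27.6,1,None)])
E
```

```text
t 1.8 gp [ 0.546  -0.0355  0.2802] yaw 29.03 q6 -0.694 F [ 5.3  -4.81  1.22] w 0.999
[[0.3, -24.1, 7.8, 1.4, 0, 0.3, 1]]
```

View pics/w1.png

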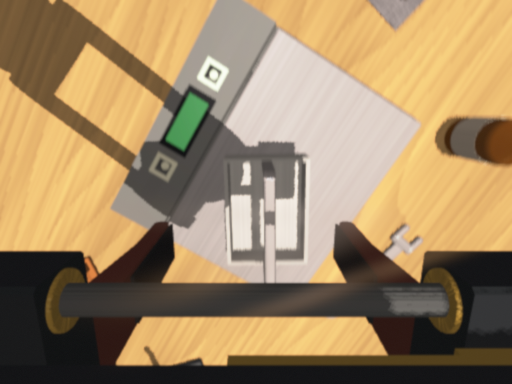

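The wrist view shows the pan bar as a vertical strip at column 269, from row 178 to about 283. The zero well is at (212,73) and the record well at (163,165).

```bash
python3 - <<'E'
from h import *
c=load('wrist');crop('wrist',90,20,330,290,2.2,'w1c')
for n,u,v,z in[('bar',269,180,.162),('bar2',269,281,.162),('zero',212,73,.052),('rec',163,165,.052),('platc',418,124,.06),('platc2',278,25,.06)]: print(n,ray(c,u,v,z).round(4))
E
```

```text
bar [ 0.5459 -0.0122  0.162 ]
bar2 [ 0.593  -0.0937  0.162 ]
zero [0.4474 0.0433 0.052 ]
rec [ 0.444  -0.0754  0.052 ]
platc [0.6738 0.1081 0.06  ]
platc2 [0.4868 0.1181 0.06  ]
```

View pics/w1c.png

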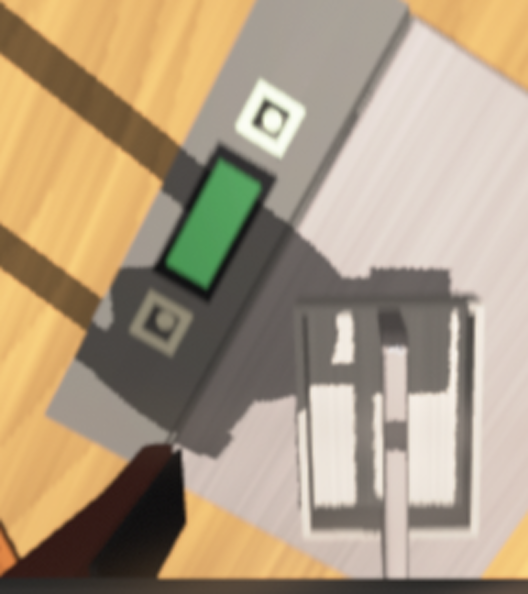

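Request:
{"method": "move_arm", "body": {"motion": [[[0,-26,8,0.5,0,0.3,1],[40,0,0,0,0,0,0.5],[40,0,0,0,0,0,0.5],[30,0,0,0,0,0,0.5]]]}}

```text
time_s: 2.2
eef_pos: [0.5704, -0.0587, 0.3348]
eef_rot: [-0.39, 1.524, 0.38]
wrist_force: [-0.3, 0.6, 0.0]
gripper_width: 0.77
```

```bash
python3 - <<'E'
from h import *
cap('wrist','w2')
plan([(0.566,-0.052,.156,29,.5,None)])
E
```

```text
t 2.25 gp [ 0.5694 -0.0585  0.1671] yaw 28.18 q6 -0.715 F [-0.67 -0.34 -2.81] w 0.722
[[11.1, 6.7, 0.7, -0.8, 0.2, 0.2, 0.5]]
```

View pics/w2.png

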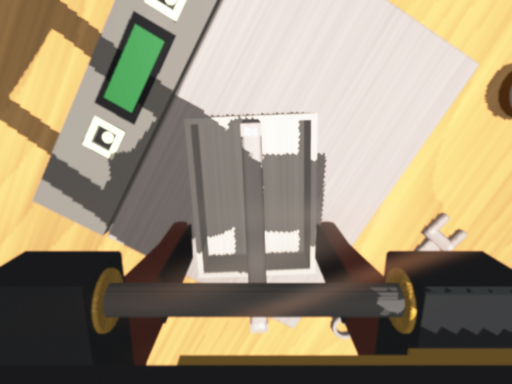

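The jaws straddle the bar, which sits at column 257 between the finger tips at 185 and 325. I'll seat and close.

Request:
{"method": "move_arm", "body": {"motion": [[[11,5,1,-1,0.2,0.2,0.3],[0,0,0,0,0,0,0],[0,0,0,0,0,0,0],[0,0,0,0,0,0,0],[0,0,0,0,0,0,0],[0,0,0,0,0,0,0]]], "force": 40}}

```text
time_s: 2.85
eef_pos: [0.5678, -0.0521, 0.322]
eef_rot: [-0.402, 1.53, 0.4]
wrist_force: [-0.5, 0.6, 0.0]
gripper_width: 0.171
```

```bash
python3 - <<'E'
from h import *
plan([(0.565,-0.056,.25,29,0,None)])
E
```

```text
t 2.85 gp [ 0.5684 -0.0522  0.159 ] yaw 29.36 q6 -0.725 F [-0.46  0.57  0.01] w 0.171
[[-30.3, -0.7, -1.4, 0.1, 0.1, 0, 0], [-30.4, -0.8, -1.4, 0.1, 0, 0.1, 0], [-30.3, -0.7, -1.4, 0.2, 0.1, 0, 0]]
```

Request:
{"method": "move_arm", "body": {"motion": [[[0,0,0,0,0,0,0],[0,0,0,0,0,0,0],[0,0,0,0,0,0,0],[-10,0,0,0,0,0,0],[-30,0,0,0,0,0,0],[-35,0,0,0,0,0,0],[-30,0,0,0,0,0,0],[0,0,0,0,0,0,0]]]}}

```text
time_s: 3.65
eef_pos: [0.5662, -0.0521, 0.4309]
eef_rot: [-0.401, 1.535, 0.402]
wrist_force: [0.4, -0.2, -3.0]
gripper_width: 0.111
```

```bash
python3 - <<'E'
from h import *
cap('wrist','w3'); cap('side','s3')
d=np.array([np.cos(np.radians(-43)),np.sin(np.radians(-43))])
hr=np.array([.567,-.395]); a=hr-d*.115
print(hr,a)
plan([(*a,.257,-43,0,40),(*hr,.257,-43,0,30)])
E
```

```text
[ 0.567 -0.395] [ 0.48289432 -0.31657019]
t 3.75 gp [ 0.5636 -0.0515  0.2638] yaw 29.33 q6 -0.725 F [-0.16  0.1  -2.84] w 0.109
[[0.7, -19.1, -20.1, 7.2, -0, -0, 0], [0.7, -21.4, -17.6, 7.3, -0.1, -0, 0], [0.6, -23.5, -14.7, 7.2, -0, -0, 0], [0.7, -25.2, -11.6, 7.2, -0.1, -0, 0], [0.6, -26.4, -8.4, 7.3, -0.1, -0, 0], [0.7, -27.3, -5, 7.2, -0, -0, 0], [0.6, -27.6, -1.5, 7.2, -0.1, -0, 0], [0.6, -27.7, 1.9, 7.3, -0, -0.1, 0]]
[[0.7, -27.2, 5.5, 7.2, -0.1, 0, 0], [0.7, -26.2, 8.8, 7.2, 0, 0, 0], [-0, -0, 28.8, 0, 0, 0, 0], [-0, -0, 28.7, 0, 0, 0, 0], [-0, -0.1, 28.8, 0, 0, 0, 0], [-0, 0, 28.7, 0, 0, 0, 0]]
```

View pics/w3.png

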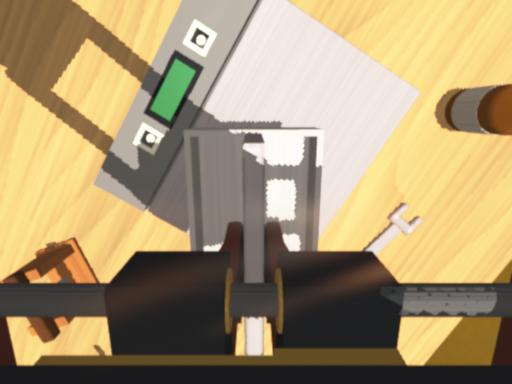

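View pics/s3.png

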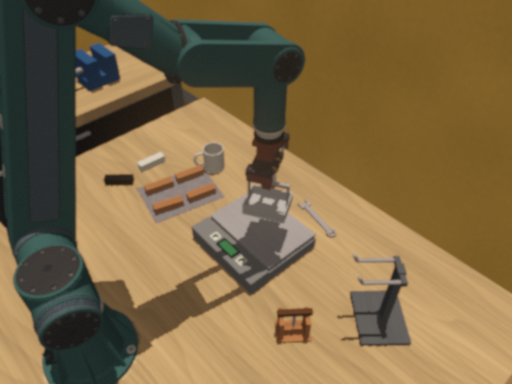

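The pan is lifted cleanly, and the wrist reads -2.8 N. Next I carry it to the standoff in front of the prongs.

Request:
{"method": "move_arm", "body": {"motion": [[[1,-19,-20,7.2,0,0,0],[1,-21,-18,7.2,0,0,0],[1,-23,-15,7.2,0,0,0],[1,-25,-12,7.2,0,0,0],[1,-26,-8,7.2,0,0,0],[1,-27,-5,7.2,0,0,0],[1,-28,-2,7.2,0,0,0],[1,-28,2,7.2,0,0,0]]]}}

```text
time_s: 4.55
eef_pos: [0.4878, -0.2631, 0.4002]
eef_rot: [0.42, 1.568, -0.409]
wrist_force: [0.9, 0.1, -3.1]
gripper_width: 0.109
```

Request:
{"method": "move_arm", "body": {"motion": [[[1,-27,5,7.2,0,0,0],[1,-26,9,7.2,0,0,0],[0,0,0,0,0,0,0]]]}}

```text
time_s: 4.85
eef_pos: [0.4658, -0.3185, 0.3904]
eef_rot: [0.629, 1.529, -0.621]
wrist_force: [-0.7, 0.7, -3.4]
gripper_width: 0.112
```

```bash
python3 - <<'E'
from h import *
cap('wrist','w4'); cap('side','s4'); cap('top','t4')
plan([(.483,-.3166,.257,-43,0,40)])
crop('side',290,200,450,370,4,'s4c');crop('top',300,150,430,270,5,'t4c')
E
```

```text
t 5.0 gp [ 0.4598 -0.3114  0.2283] yaw -45.15 q6 0.077 F [ 0.17  0.58 -2.47] w 0.108
[[-29.6, 10.4, 10.9, -2.1, -2.7, 0.7, 0]]
```

View pics/w4.png

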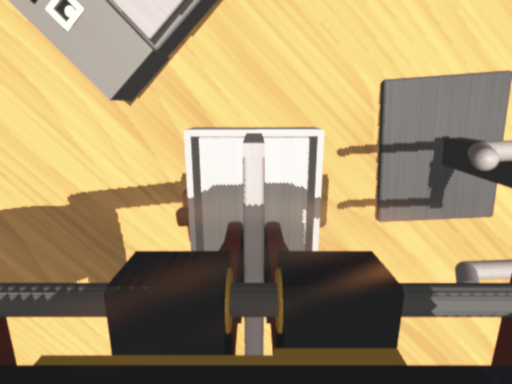

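View pics/s4c.png

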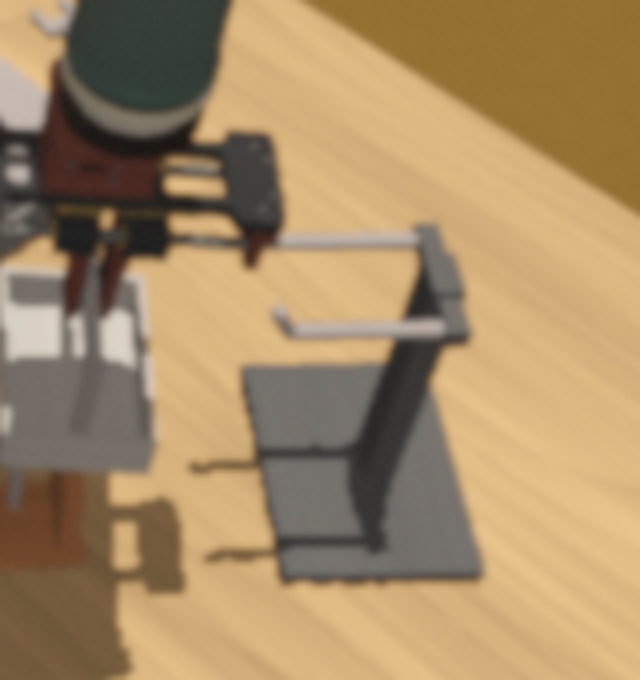

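View pics/t4c.png

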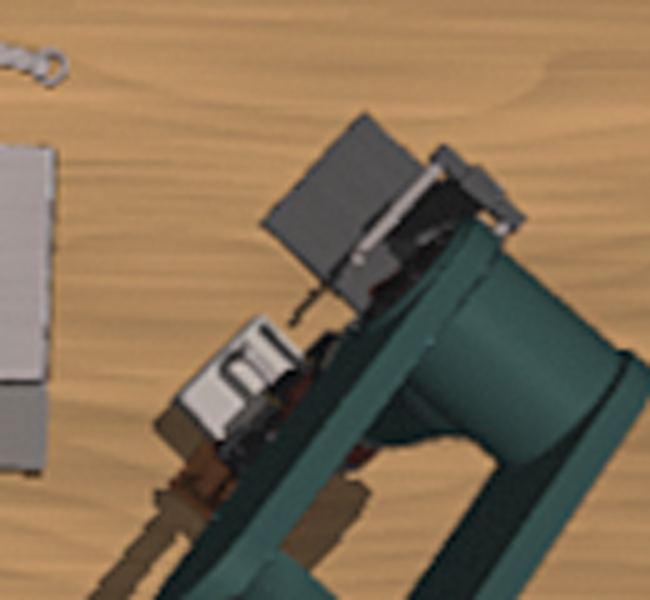

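The wrist view shows both prong tips, at (483,155) and (465,270). I'll locate the stand from these.

```bash
python3 - <<'E'
from h import *
c=load('wrist')
crop('wrist',360,60,512,290,2.6,'w4c')
a=ray(c,483,154,.233);b=ray(c,465,271,.233);print(a,b,np.linalg.norm(a-b),np.degrees(np.arctan2(*(a-b)[1::-1])))
for u,v in[(380,83),(378,220),(509,72)]: print(ray(c,u,v,.012))
P=cloud(c); print(P[154,490],P[272,475],P[153,505])
c=load('side')
for X,Y,z in[(250,262,.233),(283,312,.233),(425,240,.215),(445,328,.215),(425,228,.222),(465,338,.222)]: print(cr(c,X,Y,290,200,4,z))
for X,Y in[(248,368),(285,576),(480,572)]: print('base',cr(c,X,Y,290,200,4,.012))
E
```

```text
[ 0.56272679 -0.34764641  0.233     ] [ 0.52548043 -0.38707237  0.233     ] 0.05423741977599283 46.62833917585414
[ 0.61203462 -0.33646129  0.012     ]
[ 0.51301552 -0.45270388  0.012     ]
[ 0.70940171 -0.42097156  0.012     ]
[ 0.56508312 -0.35020936  0.2320343 ] [ 0.52999528 -0.40355858  0.21828262] [ 0.57639623 -0.3642886   0.21540818]
[ 0.5348804  -0.36815661  0.233     ]
[ 0.52079669 -0.40275066  0.233     ]
[ 0.6372635  -0.42213386  0.215     ]
[ 0.59239334 -0.46647374  0.215     ]
[ 0.63914018 -0.41903418  0.222     ]
[ 0.58959229 -0.4797518   0.222     ]
base [ 0.61805451 -0.3426291   0.012     ]
base [ 0.51239984 -0.45579497  0.012     ]
base [ 0.6053667  -0.53768579  0.012     ]
```

View pics/w4c.png

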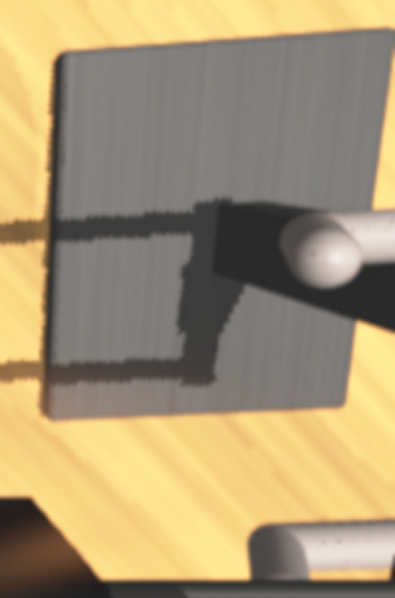

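```bash
python3 - <<'E'
from h import *
d=np.array([np.cos(np.radians(-42)),np.sin(np.radians(-42))]);hr=np.array([.566,-.3955])
plan([(*(hr-d*.12),.258,-42,0,40),(*hr,.258,-42,0,25)])
E
```

```text
t 5.0 gp [ 0.4598 -0.3114  0.2283] yaw -45.15 q6 0.077 F [ 0.17  0.58 -2.47] w 0.108
[[-30.3, 7, 5.5, -3.1, -2.7, 0.6, 0], [-0, 0, 24, -0, -0, 0, 0], [-0, 0, 24, -0, -0, 0, 0], [-0.1, 0, 24, -0, -0, 0, 0], [0, 0, 24, -0, -0, 0, 0], [-0, 0, 24, -0, -0, 0, 0]]
```

Request:
{"method": "move_arm", "body": {"motion": [[[-31,7,0,-3,-2.7,0.6,0],[-2,0,0,0,0,0,0]]]}}

```text
time_s: 5.2
eef_pos: [0.4733, -0.3092, 0.4222]
eef_rot: [0.573, 1.498, -0.57]
wrist_force: [0.7, -1.2, -1.9]
gripper_width: 0.111
```

```bash
python3 - <<'E'
from h import *
d=np.array([np.cos(np.radians(-42)),np.sin(np.radians(-42))]);hr=np.array([.566,-.3955])
plan([(*hr,.258,-42,0,25)])
E
```

```text
t 5.2 gp [ 0.4728 -0.3087  0.2592] yaw -41.83 q6 0.029 F [ 0.7  -1.2  -1.94] w 0.111
[[0.1, -0.4, 21.1, 0, -0, -0, 0], [0.1, -0.4, 21.1, 0.1, -0.1, -0, 0], [0.2, -0.4, 21.1, -0, -0, -0, 0], [0.1, -0.4, 21.1, 0, -0.1, -0, 0], [0.2, -0.4, 21.1, 0, -0, -0, 0], [0.2, -0.3, 21.1, 0.1, -0.1, -0, 0]]
```

Request:
{"method": "move_arm", "body": {"motion": [[[0,0,21,0,0,0,0],[0,0,21,0,0,0,0],[0,0,21,0,0,0,0]]]}}

```text
time_s: 5.5
eef_pos: [0.5197, -0.3466, 0.4195]
eef_rot: [0.572, 1.507, -0.565]
wrist_force: [-0.5, 0.7, -2.4]
gripper_width: 0.107
```

```bash
python3 - <<'E'
from h import *
cap('side','s5');crop('side',290,200,450,370,4,'s5c');cap('wrist','w5')
plan([(.566,-.3955,.258,-42,0,25)])
E
```

```text
t 5.6 gp [ 0.5196 -0.3468  0.2563] yaw -41.62 q6 0.027 F [-0.94  0.32 -3.14] w 0.11
[[-0.8, -1.9, 21.8, 0.1, -0.2, 0, 0], [-0.7, -1.8, 21.7, 0.2, -0.2, 0, 0], [-0.7, -1.8, 21.8, 0.1, -0.2, 0, 0]]
```

View pics/s5c.png

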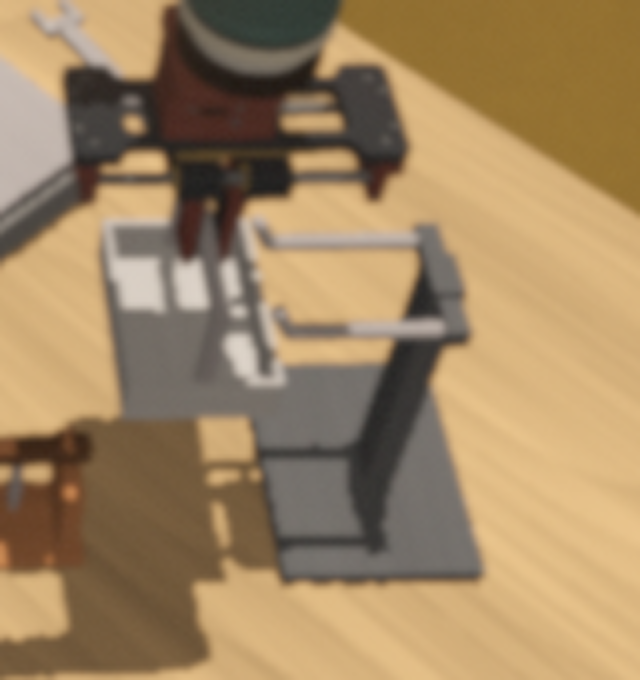

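View pics/w5.png

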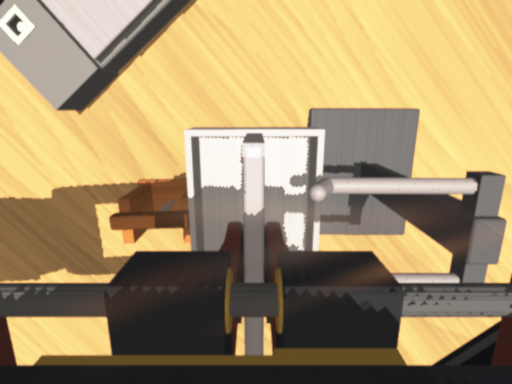

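```bash
python3 - <<'E'
from h import *
c=load('wrist');s=state();Rm=R.from_rotvec(s['eef_rot']).as_matrix();gp=np.array(s['eef_pos'])+Rm[:,0]*.163
for n,u,v,z in[('p1a',340,187,.21),('p1b',470,185,.21),('p2',430,278,.21),('tip',318,190,.233),('rimTL',187,131,.256-.003-.096+.035),('rimTR',325,131,.256-.003-.096+.035),('barend',254,141,.259),('baseTL',311,109,.012),('baseTR',418,110,.012)]:
    p=ray(c,u,v,z); print(n,p.round(4),'tool yz',((p-gp)@Rm)[1:].round(4))
E
```

```text
p1a [ 0.576  -0.3653  0.21  ] tool yz [0.0237 0.0549]
p1b [ 0.6359 -0.4165  0.21  ] tool yz [0.0251 0.1337]
p2 [ 0.5826 -0.4532  0.21  ] tool yz [-0.0377  0.1182]
tip [ 0.5651 -0.3506  0.233 ] tool yz [0.0274 0.0367]
rimTL [ 0.526  -0.2773  0.192 ] tool yz [ 0.0562 -0.0408]
rimTR [ 0.5923 -0.3361  0.192 ] tool yz [0.0563 0.0478]
barend [ 0.5583 -0.3065  0.259 ] tool yz [0.0558 0.0021]
baseTL [ 0.6175 -0.3383  0.012 ] tool yz [0.0714 0.07  ]
baseTR [ 0.7106 -0.4225  0.012 ] tool yz [0.0703 0.1956]
```

Request:
{"method": "move_arm", "body": {"motion": [[[-1,-1,22,0,0,0,0],[-1,-2,22,0,-0.3,0,0],[-1,-1,21,0,0,0,0],[0,0,0,0,0,0,0]]]}}

```text
time_s: 6.0
eef_pos: [0.5666, -0.3902, 0.4163]
eef_rot: [0.571, 1.513, -0.563]
wrist_force: [0.6, 0.5, -3.9]
gripper_width: 0.11
```

```bash
python3 - <<'E'
from h import *
cap('side','s6');crop('side',290,200,450,370,4,'s6c');cap('wrist','w6')
plan([(.566,-.3955,.224,-42,0,10)])
E
```

```text
t 6.1 gp [ 0.5624 -0.3865  0.2531] yaw -41.42 q6 0.02 F [ 0.18 -0.12 -2.64] w 0.112
[[9.7, -1.5, 1.9, 0.2, -0.4, 0, 0], [9.6, -1.5, 1.9, 0.2, -0.4, 0, 0], [9.7, -1.5, 1.8, 0.2, -0.4, 0.1, 0]]
```

View pics/s6c.png

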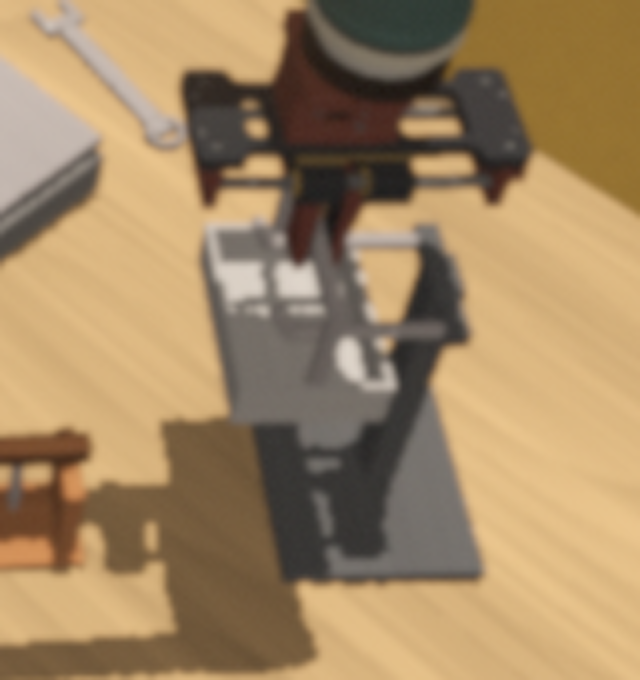

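View pics/w6.png

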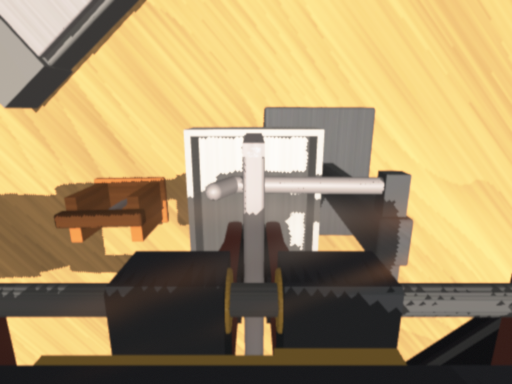

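The bar is now past the upturned tip, so I lower it onto the prongs.

Request:
{"method": "move_arm", "body": {"motion": [[[2,-1,5,0,-0.8,0,0],[10,-2,3,0,0,0,0],[10,-1,1,0,0,0,0],[4,0,0,0,0,0,0]]]}}

```text
time_s: 6.5
eef_pos: [0.5675, -0.3954, 0.3877]
eef_rot: [0.567, 1.505, -0.563]
wrist_force: [-0.1, 0.6, -2.8]
gripper_width: 0.111
```

```bash
python3 - <<'E'
from h import *
plan([(.566,-.3955,.224,-42,0,10)])
E
```

```text
t 6.5 gp [ 0.5663 -0.3945  0.2247] yaw -41.35 q6 0.014 F [-0.07  0.56 -2.82] w 0.111
[[0.7, -1.1, -1.1, 0.6, -0.5, 0.1, 0]]
```

Request:
{"method": "move_arm", "body": {"motion": [[[3,0,0,0,0,0,0],[2,0,0,0,0,0,0],[0,0,0,0,0,0,0]]]}}

```text
time_s: 6.8
eef_pos: [0.567, -0.395, 0.3877]
eef_rot: [0.566, 1.502, -0.564]
wrist_force: [-0.7, 0.9, -3.7]
gripper_width: 0.109
```

```bash
python3 - <<'E'
from h import *
cap('wrist','w7')
plan([(.566,-.3955,.224,-42,0,10)])
E
```

```text
t 6.85 gp [ 0.5663 -0.3945  0.2246] yaw -41.35 q6 0.014 F [-0.01 -0.57 -2.24] w 0.112
[[0.6, -1.1, -0.5, 0.6, -0.3, 0.1, 0]]
```

View pics/w7.png

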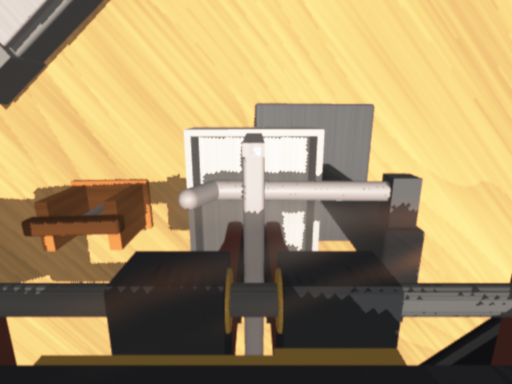

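Request:
{"method": "move_arm", "body": {"motion": [[[4,0,0,0,0,0,0],[4,0,0,0,0,0,0]]]}}

```text
time_s: 7.05
eef_pos: [0.5668, -0.3947, 0.3868]
eef_rot: [0.565, 1.498, -0.565]
wrist_force: [-9.1, 7.2, 28.0]
gripper_width: 0.114
```

```bash
python3 - <<'E'
from h import *
plan([(.566,-.3955,.224,-42,0,10)])
E
```

```text
t 7.05 gp [ 0.5665 -0.3946  0.2238] yaw -41.35 q6 0.014 F [-9.15  7.19 27.96] w 0.114
[[-0.2, -1.1, -0.1, 0.7, -0.1, 0.1, 0]]
```

It is seated, at the expected bar height. I'll release now.

Request:
{"method": "move_arm", "body": {"motion": [[[-1,0,0,0,0,0,0],[0,0,0,0,0,0,0.4],[0,0,0,0,0,0,0.4],[0,0,0,0,0,0,0.4],[0,0,0,0,0,0,0.4]]]}}

```text
time_s: 7.55
eef_pos: [0.567, -0.395, 0.3881]
eef_rot: [0.564, 1.496, -0.565]
wrist_force: [0.4, 0.3, -0.1]
gripper_width: 0.394
```

Request:
{"method": "move_arm", "body": {"motion": [[[-20,0,0,0,0,0,0.5],[-40,0,0,0,0,0,0.5],[-40,0,0,0,0,0,0.7],[0,0,0,0,0,0,0.7]]]}}

```text
time_s: 7.95
eef_pos: [0.5671, -0.395, 0.4872]
eef_rot: [0.567, 1.503, -0.564]
wrist_force: [0.1, -0.2, 0.7]
gripper_width: 0.643
```

```bash
python3 - <<'E'
from h import *
cap('wrist','w8');cap('side','s8');crop('side',290,200,450,370,4,'s8c')
plan([(.412,-.307,.25,32,1,45)])
E
```

```text
t 8.05 gp [ 0.5642 -0.3929  0.3189] yaw -41.37 q6 0.014 F [-0.06 -0.24 -0.82] w 0.692
[[7.2, -3.6, -17.2, -7.3, -0.1, -0, 1], [7.1, -1.4, -17.6, -7.4, -0, -0.1, 1], [7.1, 0.9, -17.6, -7.3, -0.1, -0, 1], [7.1, 3.1, -17.4, -7.3, -0.1, -0.1, 1], [7, 5.3, -16.8, -7.4, -0.1, -0, 1], [7.1, 7.4, -16.1, -7.3, -0, -0.1, 1], [7, 9.4, -14.9, -7.4, -0.1, -0, 1], [7, 11.3, -13.6, -7.3, -0.1, -0.1, 1]]
[[6.9, 12.9, -12.1, -7.3, -0.1, -0, 1], [6.9, 14.4, -10.4, -7.4, -0, -0.1, 1]]
```

View pics/w8.png

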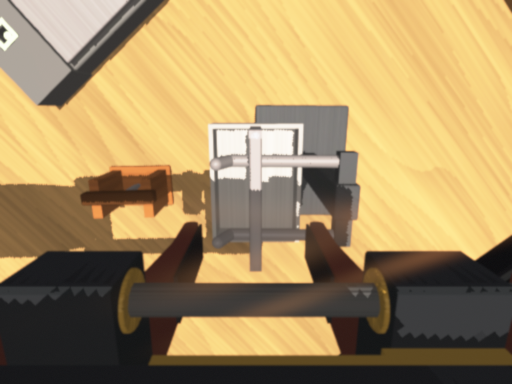

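View pics/s8c.png

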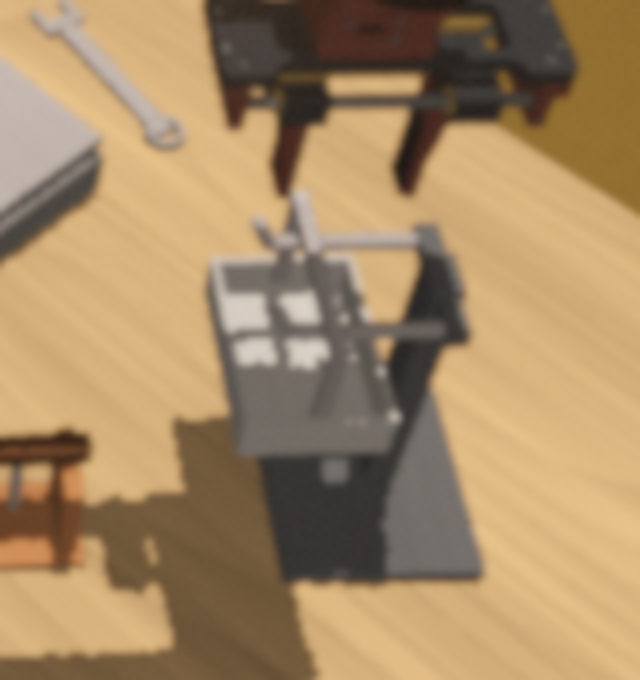

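The pan hangs on both prongs, with the bar centred: prongs at rows 162 and 237, bar spanning rows 128–270. Next is the stylus, at about (120,197).

```bash
python3 - <<'E'
from h import *
c=load('wrist')
crop('wrist',60,130,200,250,5,'w8c')
a=ray(c,82,198,.096);b=ray(c,157,196,.096);print(a,b,(a+b)/2,np.linalg.norm(a-b),np.degrees(np.arctan2(*(b-a)[1::-1])))
c=load('side');crop('side',265,295,325,350,10,'s8d')
E
```

```text
[ 0.38610641 -0.28098186  0.096     ] [ 0.45669075 -0.33950748  0.096     ] [ 0.42139858 -0.31024467  0.096     ] 0.09169185667121088 -39.66412120577056
```

View pics/w8c.png

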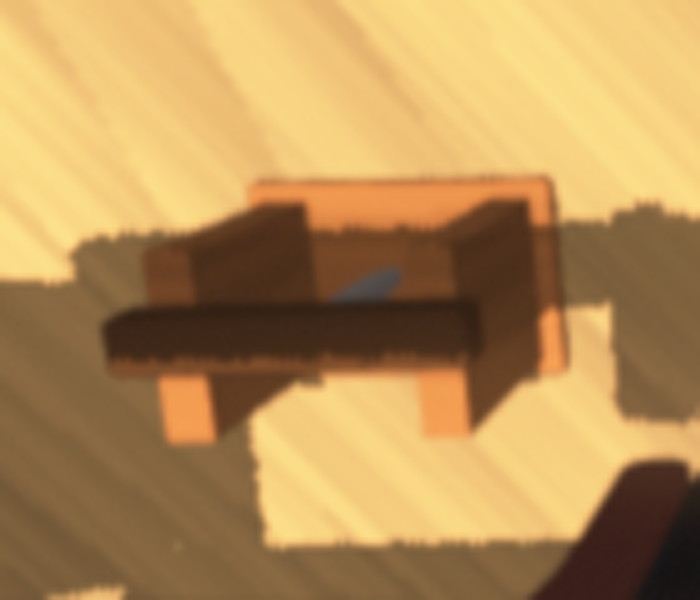

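View pics/s8d.png

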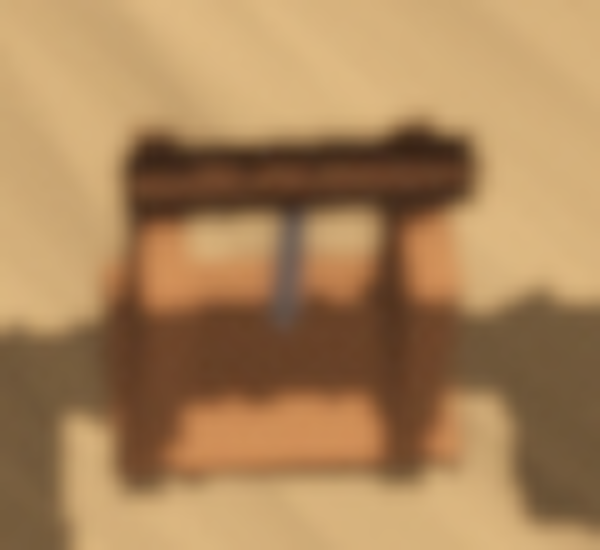

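```bash
python3 - <<'E'
from h import *
plan([(.417,-.309,.20,-126,.6,45)],flip=1)
E
```

```text
t 8.05 gp [ 0.5642 -0.3929  0.3189] yaw -41.37 q6 0.014 F [-0.06 -0.24 -0.82] w 0.692
[[10.1, -2.9, -13.9, 7.1, -0.1, 0.1, 0.6], [10.1, -4.5, -13.4, 7, -0, 0, 0.6], [10.1, -6.2, -12.8, 7.1, -0.1, 0.1, 0.6], [10.1, -7.8, -11.9, 7, -0, 0, 0.6], [10, -9.1, -10.9, 7.1, -0.1, 0.1, 0.6], [10, -10.4, -9.7, 7, -0, 0, 0.6], [10, -11.6, -8.4, 7.1, -0.1, 0.1, 0.6], [10, -12.5, -6.9, 7, -0, 0, 0.6]]
[[10, -13.2, -5.3, 7.1, -0.1, 0.1, 0.6], [10, -13.8, -3.7, 7, -0, 0.1, 0.6], [9.9, -14.2, -1.9, 7.1, -0.1, 0, 0.6], [9.9, -14.3, -0.2, 7, -0, 0.1, 0.6]]
```

Request:
{"method": "move_arm", "body": {"motion": [[[0,-3,-14,7,0,0,0.6],[0,-5,-13,7,0,0,0.6],[0,-6,-13,7,0,0,0.6],[0,-8,-12,7,0,0,0.6],[10,-9,-11,7,0,0,0.6],[15,-10,-10,7,0,0,0.6],[18,-12,-8,7,0,0,0.6],[18,-13,-7,7,0,0,0.6]]]}}

```text
time_s: 8.85
eef_pos: [0.4608, -0.3326, 0.4068]
eef_rot: [1.332, 1.162, -1.343]
wrist_force: [0.1, -0.5, -0.1]
gripper_width: 0.603
```

Request:
{"method": "move_arm", "body": {"motion": [[[15,-13,-5,7,0,0,0.6],[15,-14,-4,7,0,0,0.6],[15,-14,-2,7,0,0,0.6],[8,-14,0,7,0,0,0.6],[0,0,0,0,0,0,0.6]]]}}

```text
time_s: 9.35
eef_pos: [0.4029, -0.2948, 0.3425]
eef_rot: [1.682, 0.867, -1.726]
wrist_force: [1.0, -1.0, 0.2]
gripper_width: 0.601
```

```bash
python3 - <<'E'
from h import *
cap('wrist','w9')
plan([(.417,-.309,.20,-126,.6,45)],flip=1)
E
```

```text
t 9.4 gp [ 0.3969 -0.2894  0.1804] yaw -128.64 q6 1.478 F [ 0.1  -0.54  0.22] w 0.601
[[-20.9, 17.5, 2.3, -2.6, -0.2, 3.2, 0.6]]
```

View pics/w9.png

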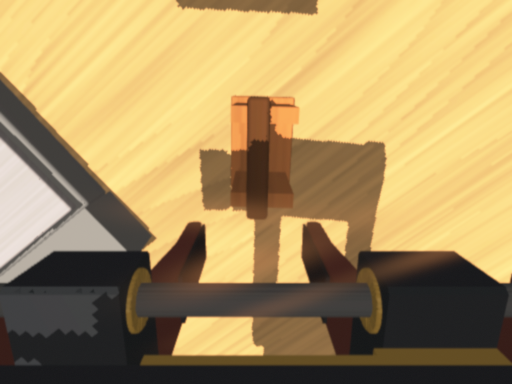

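The stylus bar appears as a vertical strip at column 258, rows 97–218. I'll compute its pose.

```bash
python3 - <<'E'
from h import *
c=load('wrist');s=state();Rm=R.from_rotvec(s['eef_rot']).as_matrix()
a=ray(c,259,97,.096);b=ray(c,257.5,218,.096);m=(a+b)/2;print(a,b,m,np.linalg.norm(a-b),np.degrees(np.arctan2(*(a-b)[1::-1])))
P=cloud(c);print(P[130,258],P[200,257])
y=np.degrees(np.arctan2(*(a-b)[1::-1]))-90
plan([(m[0],m[1],.13,y,.6,45)])
E
```

```text
[ 0.4505714  -0.33745068  0.096     ] [ 0.38289416 -0.2821747   0.096     ] [ 0.41673278 -0.30981269  0.096     ] 0.0873821569189162 -39.240530744056706
[ 0.43383962 -0.32327047  0.09514424] [ 0.39423146 -0.2907494   0.09553426]
t 9.4 gp [ 0.3969 -0.2894  0.1804] yaw -128.64 q6 1.478 F [ 0.1  -0.54  0.22] w 0.601
[[24.5, 10.9, 1.6, 0.3, -0.1, 1.6, 0.6], [24.7, 10.2, 1.6, 0.3, -0, 1.6, 0.6]]
```

Request:
{"method": "move_arm", "body": {"motion": [[[24,12,1,0,0,1.6,0.5],[24,11,1,0,0,1.6,0.5],[0,0,0,0,0,0,0.5]]]}}

```text
time_s: 9.7
eef_pos: [0.4215, -0.312, 0.2934]
eef_rot: [1.683, 0.815, -1.674]
wrist_force: [-1.3, -0.4, -0.4]
gripper_width: 0.502
```

```bash
python3 - <<'E'
from h import *
cap('wrist','w10')
plan([(.4167,-.3098,.088,-129.2,.4,45)])
E
```

```text
t 9.75 gp [ 0.4224 -0.3121  0.1316] yaw -128.07 q6 1.463 F [-0.71  0.54  0.27] w 0.497
[[43.6, -5.3, 1.4, 1.1, -0.1, -0.3, 0.4]]
```

View pics/w10.png

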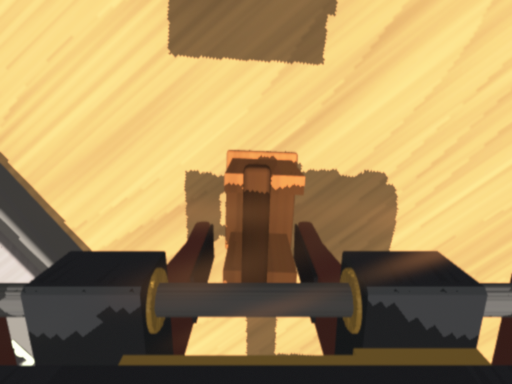

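Request:
{"method": "move_arm", "body": {"motion": [[[22,-3,1,1,0,-0.3,0.4],[21,-3,1,0,0,0,0.4],[0,0,0,0,0,0,0.4]]]}}

```text
time_s: 10.05
eef_pos: [0.4175, -0.3111, 0.2541]
eef_rot: [1.69, 0.807, -1.685]
wrist_force: [-0.9, 0.6, 0.4]
gripper_width: 0.402
```

```bash
python3 - <<'E'
from h import *
plan([(.4167,-.3098,.088,-129.2,.4,45)])
E
```

```text
t 10.05 gp [ 0.4181 -0.3111  0.0911] yaw -128.79 q6 1.472 F [-0.9   0.6   0.39] w 0.402
[[3.1, -1.4, -0.5, 0.4, -0.1, -0.2, 0.4]]
```

Request:
{"method": "move_arm", "body": {"motion": [[[4,-1,0,0.4,0,0,0.3],[0,0,0,0,0,0,0],[0,0,0,0,0,0,0],[0,0,0,0,0,0,0],[0,0,0,0,0,0,0],[0,0,0,0,0,0,0]]], "force": 45}}

```text
time_s: 10.65
eef_pos: [0.4187, -0.3118, 0.2549]
eef_rot: [1.694, 0.797, -1.684]
wrist_force: [0.7, 1.1, -1.0]
gripper_width: 0.179
```

```bash
python3 - <<'E'
from h import *
plan([(.4167,-.3098,.178,-129.2,0,45)])
E
```

```text
t 10.65 gp [ 0.42   -0.3126  0.0919] yaw -129.08 q6 1.477 F [ 0.68  1.05 -0.96] w 0.179
[[-43, -1, -0.2, 0.1, -0, -0.3, 0], [-43.1, -1.3, -0.3, 0, -0.1, -0.2, 0]]
```

Gripped: the opening reads 15.8 mm, which matches the bar. I lift and travel to a viewing pose near the zero button.

Request:
{"method": "move_arm", "body": {"motion": [[[-20,0,0,0,0,0,0],[-40,-1,0,0,0,-0.3,0],[-50,-1,0,0,0,0,0],[0,0,0,0,0,0,0]]]}}

```text
time_s: 11.05
eef_pos: [0.4161, -0.31, 0.3674]
eef_rot: [1.693, 0.807, -1.69]
wrist_force: [-0.0, -0.7, -0.2]
gripper_width: 0.179
```

```bash
python3 - <<'E'
from h import *
cap('side','s11');crop('side',250,230,350,350,5,'s11c'); cap('wrist','w11')
plan([(.395,-.01,.20,-45,0,45)],flip=1)
E
```

```text
t 11.15 gp [ 0.4137 -0.3073  0.1996] yaw -129.08 q6 1.478 F [-0.35 -0.59 -1.68] w 0.182
[[0.2, -16.9, -18.3, -7, -0, 0, 0], [0.1, -14.6, -20.2, -7, -0.1, 0, 0], [0.2, -12.1, -21.9, -7, -0, 0.1, 0], [0.1, -9.2, -23.1, -7, -0.1, -0, 0], [0, -6.4, -24.1, -7, -0, 0, 0], [0.1, -3.4, -24.7, -7, -0.1, 0, 0], [0, -0.4, -24.9, -7, -0, 0.1, 0], [0, 2.7, -24.8, -7.1, -0, -0, 0]]
[[0.1, 5.7, -24.3, -7, -0.1, 0, 0], [-0, 8.7, -23.4, -7, -0, 0, 0], [-0.1, 11.4, -22.1, -7, -0.1, 0.1, 0], [0, 14, -20.6, -7, -0, -0, 0]]
```

View pics/s11c.png

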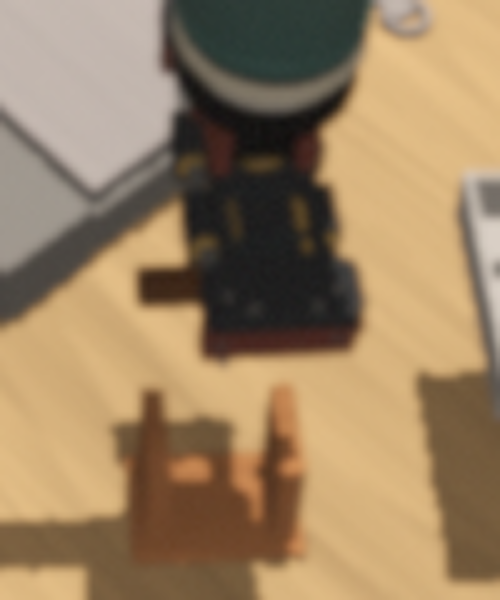

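View pics/w11.png

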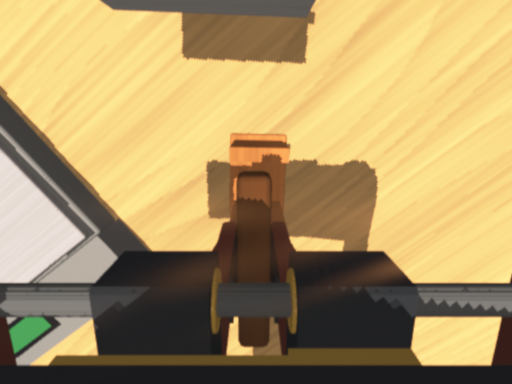

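```bash
cat >> h.py <<'E'
def toolpt(c,u,v,xt):
    """point on ray at tool-x = xt, relative to gp (mm), tool axes. uses current state pose"""
    s=state();Rm=R.from_rotvec(s['eef_rot']).as_matrix();gp=np.array(s['eef_pos'])+Rm[:,0]*.163
    d=Rm.T@(Rc(c)@np.array([(u-c['cx'])/c['fx'],-(v-c['cy'])/c['fy'],-1])); p=Rm.T@(np.asarray(c['position'])-gp)
    return (p+d*(xt-p[0])/d[0])*1000
E
python3 - <<'E'
from h import *
c=load('wrist'); s=state(); Rm=R.from_rotvec(s['eef_rot']).as_matrix()
print('campos tool', Rm.T@(c['position']-s['eef_pos']), 'look tool',Rm.T@(-Rc(c)[:,2]))
for u,v in[(254,173),(254,346)]: print(toolpt(c,u,v,-.004))
crop('wrist',200,120,310,360,2.5,'w11c')
E
```

```text
campos tool [0.01760174 0.06953018 0.00045701] look tool [ 9.68871374e-01 -2.47564544e-01  2.40059057e-04]
[-4.         43.28575594  0.7025591 ]
[ -4.         -48.65650896   0.78491564]
```

View pics/w11c.png

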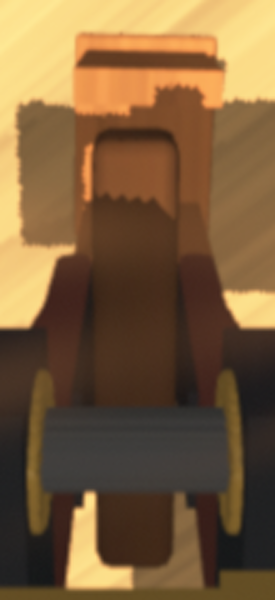

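Request:
{"method": "move_arm", "body": {"motion": [[[0,-17,-18,-7,0,0,0],[0,-15,-20,-7,0,0,0],[0,-12,-22,-7,0,0,0],[0,-9,-23,-7,0,0,0],[0,-6,-24,-7,0,0,0],[0,-3,-25,-7,0,0,0],[0,0,-25,-7,0,0,0],[0,3,-25,-7,0,0,0]]]}}

```text
time_s: 11.95
eef_pos: [0.3942, -0.1025, 0.3516]
eef_rot: [0.97, 1.379, -0.968]
wrist_force: [0.1, 0.8, -0.2]
gripper_width: 0.177
```

Request:
{"method": "move_arm", "body": {"motion": [[[0,6,-24,-7,0,0,0],[0,9,-23,-7,0,0,0],[0,11,-22,-7,0,0,0],[0,14,-21,-7,0,0,0],[0,0,0,0,0,0,0],[0,0,0,0,0,0,0]]]}}

```text
time_s: 12.55
eef_pos: [0.3773, 0.0036, 0.3446]
eef_rot: [0.581, 1.547, -0.568]
wrist_force: [0.6, -0.3, -0.5]
gripper_width: 0.179
```

```bash
python3 - <<'E'
from h import *
cap('wrist','w12'); s=state(); print(s['dq'].round(3))
plan([(.395,-.01,.20,-45,0,45)],flip=1)
E
```

```text
[-0.02  -0.004 -0.011 -0.001  0.007  0.002]
t 12.6 gp [0.3696 0.0076 0.1818] yaw -41.84 q6 0.536 F [-0.53  0.07 -1.43] w 0.183
[[-19.5, 1.7, 21.3, 3.2, -2.9, 0.7, 0]]
```

View pics/w12.png

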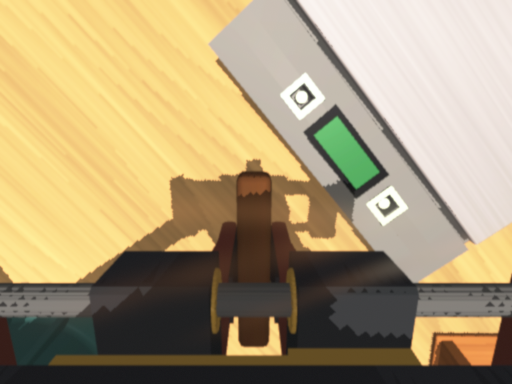

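Both wells are clear: zero at about (302,97) and record at about (387,205). I'll enlarge them.

```bash
python3 - <<'E'
from h import *
crop('wrist',270,65,420,235,3.5,'w12c')
E
```

```text
(no output)
```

View pics/w12c.png

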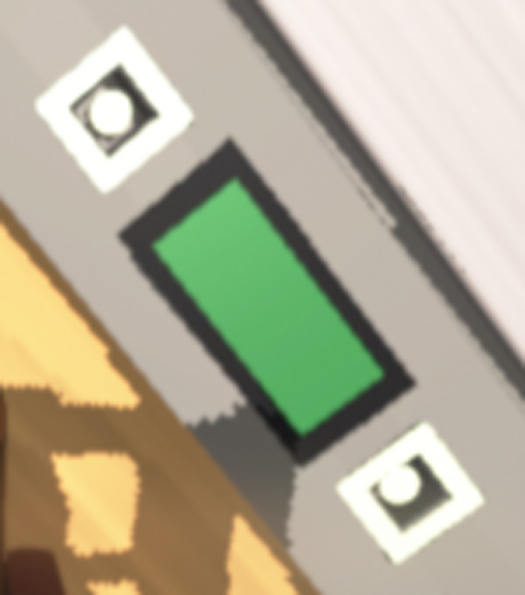

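```bash
cat >> h.py <<'E'
TIP=np.array([.072,-.003,0])
def tip():
    s=state();Rm=R.from_rotvec(s['eef_rot']).as_matrix();gp=np.array(s['eef_pos'])+Rm[:,0]*.163
    return gp+Rm@TIP
def gpfor(tx,ty,tz,yw):
    a=np.radians(yw); T=np.stack([[0,0,-1],np.cross([np.cos(a),np.sin(a),0],[0,0,-1]),[np.cos(a),np.sin(a),0]],1)
    return np.array([tx,ty,tz])-T@TIP
E
python3 - <<'E'
from h import *
c=load('wrist')
z=cr(c,114.5,110,270,65,3.5,.052);r=cr(c,411,493,270,65,3.5,.052);print(z,r,np.linalg.norm(z-r))
P=cloud(c)
print('depth check strip',P[75,262],P[225,420], 'tip',tip())
g=gpfor(z[0],z[1],.075,-42)
plan([(*g,-42,0,30)],flip=1)
E
```

```text
[0.44741213 0.04436916 0.052     ] [ 0.44400765 -0.07592938  0.052     ] 0.12034670495155134
depth check strip [0.4336724  0.07845949 0.052157  ] [ 0.45511329 -0.10966182  0.05166904] tip [0.3643188  0.00722696 0.10995438]
t 12.6 gp [0.3696 0.0076 0.1818] yaw -41.84 q6 0.536 F [-0.53  0.07 -1.43] w 0.183
[[8.1, 20.2, 6.7, 0, -0.7, 0.2, 0], [8.2, 20.2, 6.6, 0.1, -0.8, 0.1, 0], [8.4, 20.1, 6.4, 0, -0.7, 0.2, 0], [8.5, 20.1, 6.4, 0.1, -0.7, 0.2, 0]]
```

Request:
{"method": "move_arm", "body": {"motion": [[[5,20,7,0,-0.7,0.2,0],[5,20,7,0,-0.8,0.1,0],[5,20,6,0,-0.7,0.2,0],[5,20,6,0,-0.7,0.2,0],[0,0,0,0,0,0,0]]]}}

```text
time_s: 13.1
eef_pos: [0.4522, 0.0425, 0.3196]
eef_rot: [0.581, 1.493, -0.584]
wrist_force: [-0.9, 0.5, -0.7]
gripper_width: 0.178
```

```bash
python3 - <<'E'
from h import *
cap('wrist','w13');cap('side','s13');cap('top','t13');print(tip())
crop('side',190,200,270,280,8,'s13c')
plan([(*gpfor(.4479,.0448,.065,-42),-42,0,30)],flip=1)
E
```

```text
[0.44624212 0.03947946 0.08491412]
t 13.25 gp [0.4486 0.0418 0.1569] yaw -42.61 q6 0.685 F [-1.   -0.8  -0.19] w 0.181
[[19.9, 4.1, -3.1, -0.6, -0.2, 0.3, 0]]
```

View pics/w13.png

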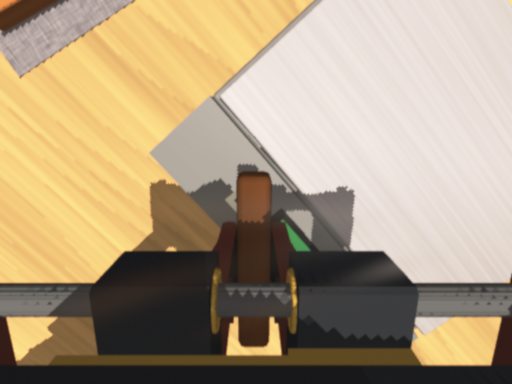

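View pics/s13c.png

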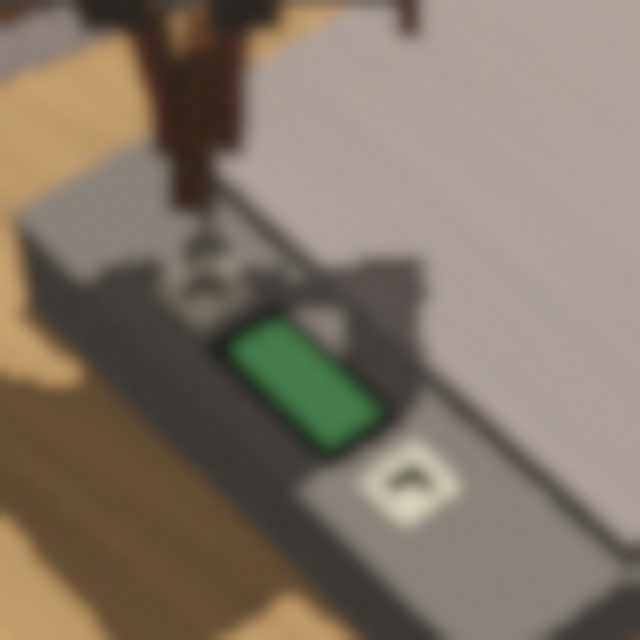

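Request:
{"method": "move_arm", "body": {"motion": [[[14,4,-3,0,-0.2,0.3,0],[4,0,0,0,0,0,0],[0,0,0,0,0,0,0]]]}}

```text
time_s: 13.55
eef_pos: [0.4479, 0.045, 0.3019]
eef_rot: [0.584, 1.491, -0.585]
wrist_force: [0.5, -0.2, -0.1]
gripper_width: 0.178
```

```bash
python3 - <<'E'
from h import *
cap('side','s14');print(tip())
crop('side',200,210,250,260,12,'s14c')
plan([(*gpfor(.4479,.0448,.055,-42),-42,0,30)],flip=1)
E
```

```text
[0.44563085 0.04272897 0.06712242]
t 13.6 gp [0.4477 0.0449 0.1391] yaw -42.8 q6 0.694 F [ 0.38  1.09 -1.18] w 0.177
[[12.1, 2.9, 0.1, -0.8, -0, 0, 0]]
```

View pics/s14c.png

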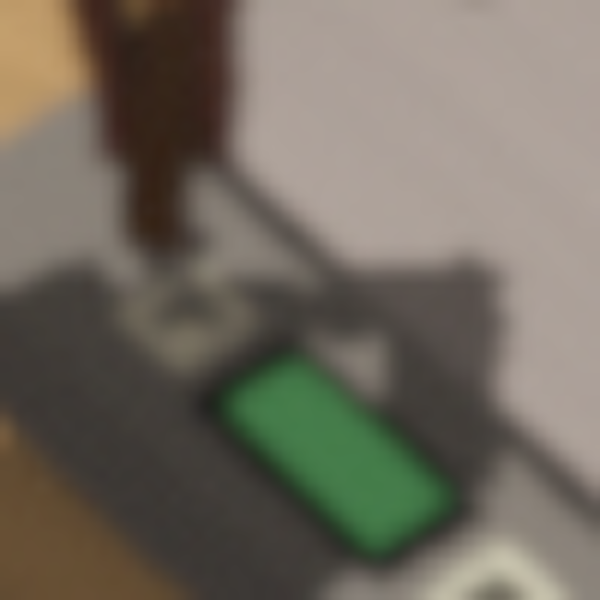

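```bash
cat >> h.py <<'E'
def proj(c,p):
    q=Rc(c).T@(np.asarray(p)-c['position']); return np.array([c['cx']+c['fx']*q[0]/-q[2], c['cy']-c['fy']*q[1]/-q[2]])
E
python3 - <<'E'
from h import *
c=load('side')
for p in [tip(),(.4479,.0448,.052),(.4474,.0444,.052),(.444,-.076,.052)]:
    q=proj(c,p); print(q,(q-[200,210]+.5)*12-.5)
im=c['color'][210:260,200:250]
g=cv2.cvtColor(im,cv2.COLOR_RGB2BGR); g=cv2.convertScaleAbs(g,alpha=1.8,beta=-60)
cv2.imwrite('pics/s14d.png',cv2.resize(g[5:40,0:40],None,fx=16,fy=16,interpolation=cv2.INTER_CUBIC))
E
```

```text
[214.66855792 233.41770681] [181.52269508 286.51248168]
[215.13520246 235.96287154] [187.12242954 317.05445849]
[215.09020087 236.12386839] [186.58241043 318.98642066]
[240.89426935 260.38046074] [496.2312322  610.06552887]
```

View pics/s14d.png

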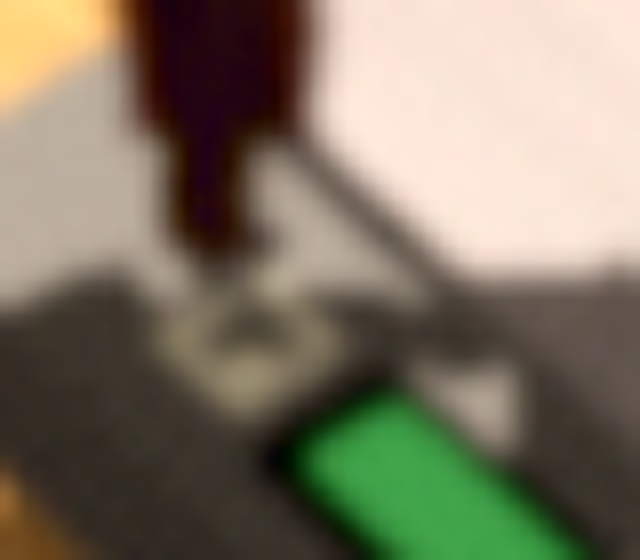

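Request:
{"method": "move_arm", "body": {"motion": [[[5,3,0,0.8,0,0,0],[4,0,0,0,0,0,0],[0,0,0,0,0,0,0]]]}}

```text
time_s: 13.9
eef_pos: [0.45, 0.0467, 0.2936]
eef_rot: [0.597, 1.486, -0.597]
wrist_force: [-0.3, -0.4, -1.2]
gripper_width: 0.18
```

```bash
python3 - <<'E'
from h import *
print(tip())
plan([(*gpfor(.4479,.0448,.047,-42),-42,0,30)],flip=1)
E
```

```text
[0.44813013 0.04445178 0.05856987]
t 13.9 gp [0.4502 0.0466 0.1306] yaw -43.73 q6 0.714 F [-0.26 -0.45 -1.2 ] w 0.18
[[11.6, 0.1, -0.3, -1.7, 0, -0, 0]]
```

Aligned within 0.5 mm. I go down to about 7 mm below the mouth.

Request:
{"method": "move_arm", "body": {"motion": [[[5,0,0,0,0,0,0],[5,0,0,0,0,0,0],[3,0,0,0,0,0,0],[2,0,0,0,0,0,0]]]}}

```text
time_s: 14.3
eef_pos: [0.4503, 0.0468, 0.2776]
eef_rot: [0.596, 1.486, -0.596]
wrist_force: [0.7, 0.2, 0.8]
gripper_width: 0.181
```

```bash
python3 - <<'E'
from h import *
print(tip())
plan([(*gpfor(.4479,.0448,.040,-42),-42,0,30)],flip=1)
E
```

```text
[0.44855414 0.04448187 0.04257531]
t 14.3 gp [0.4505 0.0467 0.1146] yaw -43.71 q6 0.714 F [0.66 0.25 0.85] w 0.181
[[2.6, -0.1, -0.5, -1.7, 0.1, -0, 0]]
```

Request:
{"method": "move_arm", "body": {"motion": [[[3,0,0,0,0,0,0],[3,0,0,0,0,0,0],[2,0,0,0,0,0,0]]]}}

```text
time_s: 14.6
eef_pos: [0.4511, 0.0469, 0.2713]
eef_rot: [0.597, 1.484, -0.595]
wrist_force: [-6.1, 0.3, 37.4]
gripper_width: 0.182
```

```bash
python3 - <<'E'
from h import *
print(tip(),state()['wrist_force'])
E
```

```text
[0.44976959 0.04469292 0.0363233 ] [-6.14721791  0.32350237 37.42731348]
```

It has bottomed, at 37 N. I ease off slightly and hold.

Request:
{"method": "move_arm", "body": {"motion": [[[0.5,0,0,0,0,0,0],[0.5,0,0,0,0,0,0],[0.5,0,0,0,0,0,0],[0.5,0,0,0,0,0,0],[0.5,0,0,0,0,0,0],[0.5,0,0,0,0,0,0],[0.5,0,0,0,0,0,0]]]}}

```text
time_s: 15.3
eef_pos: [0.4504, 0.047, 0.2726]
eef_rot: [0.596, 1.484, -0.595]
wrist_force: [-2.0, 0.8, 9.7]
gripper_width: 0.18
```

```bash
python3 - <<'E'
from h import *
print(tip(),state()['wrist_force'])
cap('wrist','w15');cap('side','s15');cap('top','t15');crop('side',190,200,270,280,8,'s15c')
for u,v in[(254,173),(254,346)]: print(toolpt(load('wrist'),u,v,-.004))
E
```

```text
[0.44916993 0.04458504 0.03759376] [-1.95127838  0.791372    9.73624572]
[-4.         41.70433349  0.43736571]
[ -4.         -49.08378065   0.50868187]
```

View pics/w15.png

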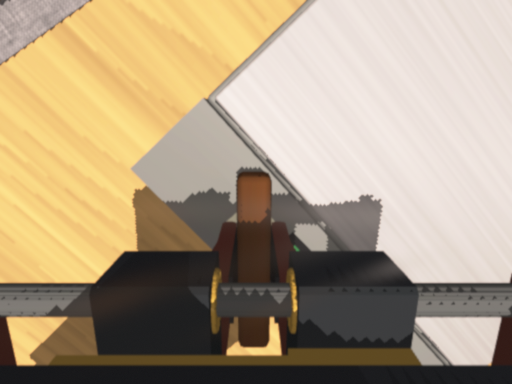

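View pics/s15c.png

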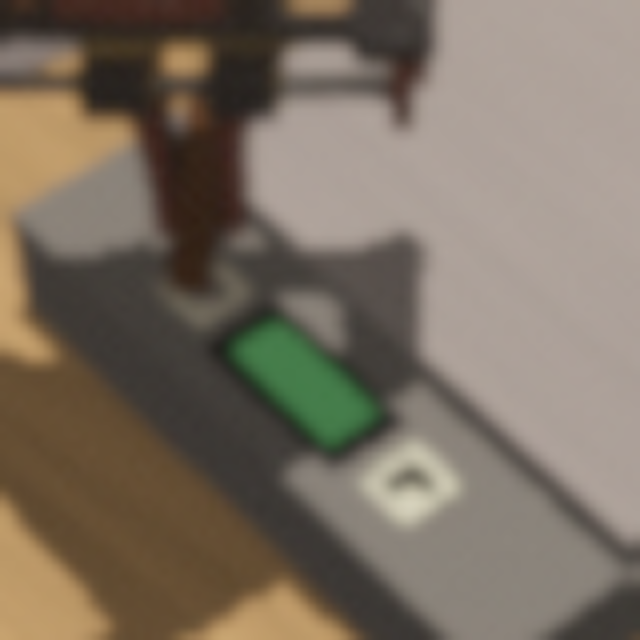

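The zero button was held bottomed for over 0.7 s with the platform bare. Next I return the stylus to its stand.

Request:
{"method": "move_arm", "body": {"motion": [[[-10,0,0,0,0,0,0],[-30,0,0,0,0,0,0],[-40,0,0,0,0,0,0],[-10,0,0,0,0,0,0]]]}}

```text
time_s: 15.85
eef_pos: [0.4495, 0.0471, 0.3647]
eef_rot: [0.595, 1.488, -0.597]
wrist_force: [0.3, -1.4, -0.6]
gripper_width: 0.175
```

```bash
python3 - <<'E'
from h import *
plan([(.420,-.3126,.18,-129.1,0,45)],flip=1)
E
```

```text
t 15.85 gp [0.4494 0.0469 0.2017] yaw -43.65 q6 0.714 F [ 0.27 -1.36 -0.63] w 0.175
[[1.8, -23.4, 18.9, 7.1, 0, 0, 0], [1.9, -20.9, 21.7, 7.1, 0, 0, 0], [1.8, -18, 24, 7.2, 0, 0, 0], [1.8, -14.9, 26.2, 7.1, 0, 0, 0], [1.9, -11.5, 27.7, 7.1, 0, 0, 0], [1.8, -8, 29, 7.1, 0, 0, 0], [1.8, -4.4, 29.8, 7.1, 0, 0, 0], [1.9, -0.6, 30, 7.2, 0, 0, 0]]
[[1.8, 3.1, 29.9, 7.1, 0, 0, 0], [1.9, 6.8, 29.3, 7.1, 0.1, 0, 0], [1.7, 10.4, 28.3, 7.1, -0, 0, 0], [1.8, 13.7, 26.7, 7.1, -0, 0, 0]]
```

Request:
{"method": "move_arm", "body": {"motion": [[[0,-23,19,7.1,0,0,0],[0,-21,22,7.1,0,0,0],[0,-18,24,7.1,0,0,0],[0,-15,26,7.1,0,0,0],[0,-12,28,7.1,0,0,0],[0,-8,29,7.1,0,0,0],[0,-4,30,7.1,0,0,0],[0,-1,30,7.1,0,0,0]]]}}

```text
time_s: 16.65
eef_pos: [0.4254, -0.1977, 0.3648]
eef_rot: [1.368, 1.099, -1.362]
wrist_force: [0.4, 0.9, -1.1]
gripper_width: 0.18
```

Request:
{"method": "move_arm", "body": {"motion": [[[0,3,30,7.1,0,0,0],[0,7,29,7.1,0,0,0],[0,10,28,7.1,0,0,0],[0,14,27,7.1,0,0,0],[0,0,0,0,0,0,0]]]}}

```text
time_s: 17.15
eef_pos: [0.4087, -0.3246, 0.3616]
eef_rot: [1.73, 0.766, -1.727]
wrist_force: [0.1, 1.1, -0.8]
gripper_width: 0.178
```

```bash
python3 - <<'E'
from h import *
plan([(.420,-.3126,.15,-129.1,0,45)],flip=1)
E
```

```text
t 17.15 gp [ 0.4089 -0.3243  0.1986] yaw -132.24 q6 1.502 F [ 0.07  1.1  -0.84] w 0.178
[[24.3, 0.2, -8.2, -1.6, -0.1, 0, 0], [24.3, 0.4, -8.2, -1.5, -0, 0, 0]]
```

Request:
{"method": "move_arm", "body": {"motion": [[[18,0,-8,-1.6,0,0,0],[18,0,-8,-1.5,0,0,0],[0,0,0,0,0,0,0]]]}}

```text
time_s: 17.45
eef_pos: [0.4186, -0.312, 0.3235]
eef_rot: [1.693, 0.81, -1.69]
wrist_force: [-0.4, 0.5, -1.2]
gripper_width: 0.183
```

```bash
python3 - <<'E'
from h import *
cap('wrist','w16')
plan([(.420,-.3126,.0905,-129.1,0,25)],flip=1)
c=load('wrist')
for u,v in[(254,173),(254,346)]: print(toolpt(c,u,v,-.004))
E
```

```text
t 17.5 gp [ 0.4189 -0.312   0.1615] yaw -129.03 q6 1.476 F [ 0.    0.16 -0.65] w 0.179
[[23.7, 0.4, -0.2, 0, -0.1, 0, 0], [23.6, 0.4, -0.2, 0, -0, 0, 0], [23.7, 0.4, -0.1, 0.1, -0.1, 0.1, 0]]
[-4.         41.78628399  0.23364086]
[ -4.         -48.41892034   0.35907875]
```

View pics/w16.png

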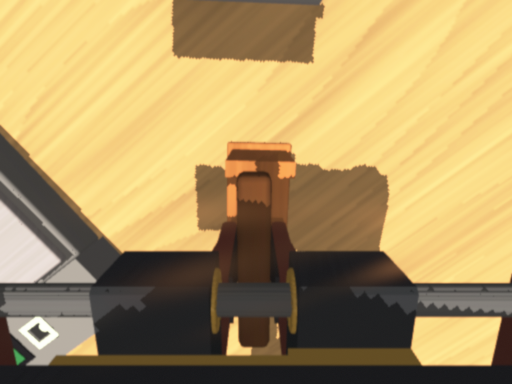

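Request:
{"method": "move_arm", "body": {"motion": [[[23,0,1,0,0,0,0],[23,0,1,0,0,0,0],[18,0,1,0,0,0,0],[3,0,0,0,0,0,0],[0,0,0,0,0,0,0]]]}}

```text
time_s: 18.0
eef_pos: [0.4182, -0.3144, 0.2598]
eef_rot: [1.691, 0.805, -1.684]
wrist_force: [0.0, 0.3, -1.9]
gripper_width: 0.175
```

```bash
python3 - <<'E'
from h import *
plan([(.420,-.3126,.0905,-129.1,0,25)],flip=1)
E
```

```text
t 18.0 gp [ 0.419  -0.3146  0.0968] yaw -128.85 q6 1.469 F [ 0.02  0.25 -1.87] w 0.175
[[6.3, 0.2, -2.6, 0.2, -0.1, -0.2, 0]]
```

Request:
{"method": "move_arm", "body": {"motion": [[[4,0,0,0,0,0,0],[3,0,0,0,0,0,0],[2,0,0,0,0,0,0]]]}}

```text
time_s: 18.3
eef_pos: [0.4192, -0.3151, 0.2532]
eef_rot: [1.691, 0.8, -1.681]
wrist_force: [-0.1, -0.6, -0.6]
gripper_width: 0.175
```

Request:
{"method": "move_arm", "body": {"motion": [[[2,0,0,0,0,0,0],[2,0,0,0,0,0,0]]]}}

```text
time_s: 18.5
eef_pos: [0.4192, -0.3151, 0.2529]
eef_rot: [1.691, 0.8, -1.68]
wrist_force: [-5.1, 5.6, 24.6]
gripper_width: 0.18
```

Seated, with 25 N of contact. I relax and release.

Request:
{"method": "move_arm", "body": {"motion": [[[-0.5,0,0,0,0,0,0],[0,0,0,0,0,0,0.4],[0,0,0,0,0,0,0.4],[0,0,0,0,0,0,0.4],[-30,0,0,0,0,0,0.5],[-45,0,0,0,0,0,0.7],[-40,0,0,0,0,0,0.8],[0,0,0,0,0,0,0.9]]]}}

```text
time_s: 19.3
eef_pos: [0.4183, -0.3146, 0.3717]
eef_rot: [1.691, 0.802, -1.682]
wrist_force: [0.7, -1.3, 0.6]
gripper_width: 0.727
```

```bash
python3 - <<'E'
from h import *
cap('wrist','w17');cap('top','t17');cap('side','s17');crop('side',250,230,420,350,4,'s17c');crop('top',130,155,230,260,5.5,'t17c')
plan([(.44,.2837,.20,75,.9,45)],flip=1)
E
```

```text
t 19.45 gp [ 0.4167 -0.3125  0.2034] yaw -128.82 q6 1.469 F [-0.16 -0.18 -0.39] w 0.863
[[0.2, -16.9, -22.8, 7.4, 0, 0, 0.9], [0.3, -19.8, -20.5, 7.5, 0, 0, 0.9], [0.2, -22.2, -17.7, 7.4, 0, 0, 0.9], [0.3, -24.4, -14.7, 7.4, 0, 0, 0.9], [0.2, -26, -11.4, 7.5, 0, 0, 0.9], [0.3, -27.3, -8, 7.4, 0, 0.1, 0.9], [0.2, -28.1, -4.4, 7.5, 0, -0, 0.9], [0.2, -28.4, -0.6, 7.4, 0, -0, 0.9]]
[[0.2, -28.3, 3, 7.4, 0, -0, 0.9], [0.2, -27.7, 6.6, 7.5, 0, -0, 0.9], [0.1, -26.5, 10.2, 7.4, 0, -0, 0.9], [0.2, -25, 13.5, 7.4, 0, -0, 0.9], [0.2, -23.1, 16.7, 7.5, 0, -0, 0.9], [0.2, -20.7, 19.5, 7.4, 0, -0, 0.9], [0.2, -18.1, 22, 7.5, 0, 0, 0.9], [0.2, -15, 24.1, 7.4, 0, 0, 0.9]]
[[0.2, -11.7, 25.9, 7.4, 0.1, 0, 0.9], [0.2, -8.3, 27.2, 7.5, -0, 0, 0.9], [0.1, -4.7, 28, 7.4, -0, 0, 0.9], [0.2, -1.1, 28.5, 7.4, -0, 0.1, 0.9], [0.1, 2.6, 28.3, 7.5, -0, -0, 0.9]]
```

View pics/s17c.png

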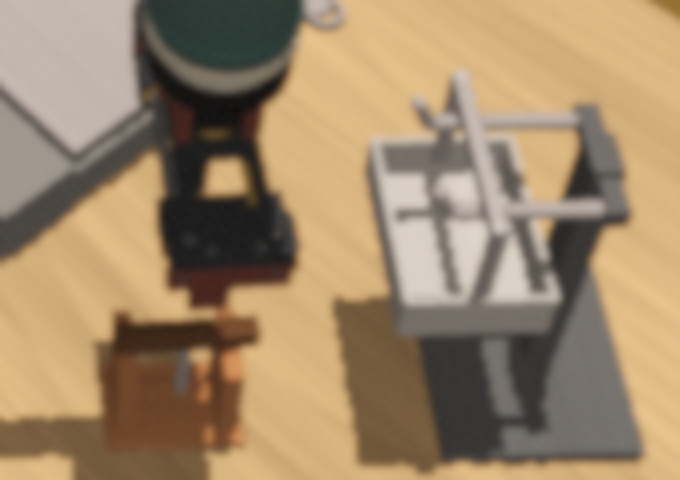

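View pics/t17c.png

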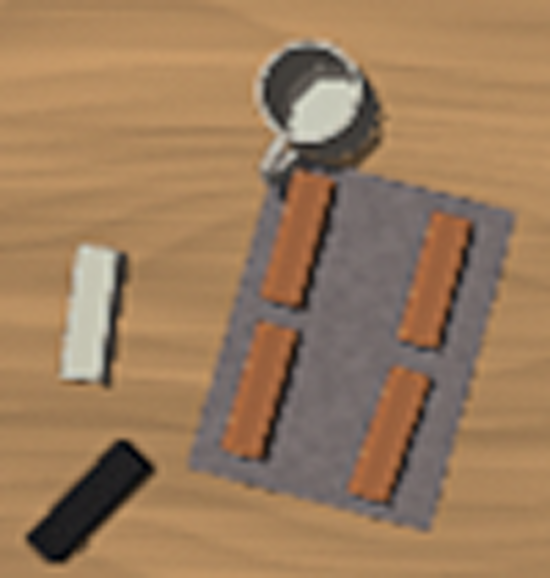

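View pics/w17.png

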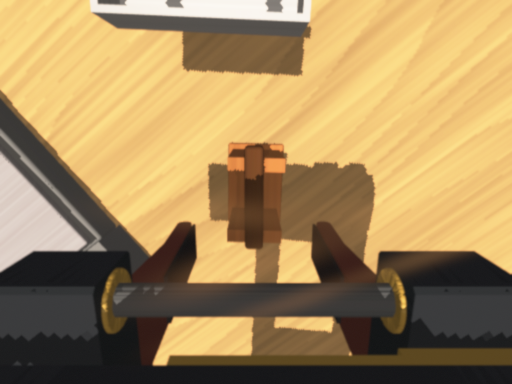

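The stylus hangs upright again and the pan is on its hook. The blocks to weigh are the four brown ones on the mat, at crop pixels (299,238), (436,280), (261,391) and (391,433). The white (90,314) and black (92,500) ones are off the mat and of the wrong colour, so they are left. I'm now heading for the near-right block.

```bash
python3 - <<'E'
from h import *
plan([(.43,.2837,.18,-104,.9,45)],flip=1)
E
```

```text
t 19.45 gp [ 0.4167 -0.3125  0.2034] yaw -128.82 q6 1.469 F [-0.16 -0.18 -0.39] w 0.863
[[1.8, -26, -33.8, -1.8, -0, 0, 0.9], [1.8, -24.9, -34.6, -1.7, -0, 0, 0.9], [1.8, -23.8, -35.3, -1.8, -0, 0, 0.9], [1.8, -22.8, -36.1, -1.8, -0, 0, 0.9], [1.8, -21.6, -36.7, -1.8, -0.1, 0, 0.9], [1.7, -20.4, -37.5, -1.7, 0, 0, 0.9], [1.7, -19.3, -38, -1.8, 0, 0, 0.9], [1.8, -18.1, -38.6, -1.8, 0, 0, 0.9]]
[[1.7, -16.9, -39.1, -1.8, -0, 0, 0.9], [1.7, -15.6, -39.7, -1.7, -0, 0, 0.9], [1.8, -14.5, -40.1, -1.8, -0, 0, 0.9], [1.7, -13.2, -40.5, -1.8, -0, 0, 0.9], [1.7, -11.9, -40.9, -1.7, -0.1, 0, 0.9], [1.7, -10.7, -41.3, -1.8, 0, 0.1, 0.9]]
```

Request:
{"method": "move_arm", "body": {"motion": [[[0,-26,-34,-1.8,0,0,0.9],[0,-25,-35,-1.8,0,0,0.9],[0,-24,-35,-1.8,0,0,0.9],[0,-23,-36,-1.8,0,0,0.9],[0,-22,-37,-1.8,0,0,0.9],[0,-20,-37,-1.8,0,0,0.9],[0,-19,-38,-1.8,0,0,0.9],[0,-18,-39,-1.8,0,0,0.9]]]}}

```text
time_s: 20.25
eef_pos: [0.4188, 0.0363, 0.3538]
eef_rot: [1.51, 0.998, -1.534]
wrist_force: [0.5, 0.4, -0.6]
gripper_width: 0.9
```

Request:
{"method": "move_arm", "body": {"motion": [[[0,-17,-39,-1.8,0,0,0.9],[0,-16,-40,-1.8,0,0,0.9],[0,-14,-40,-1.8,0,0,0.9],[0,-13,-40,-1.8,0,0,0.9],[0,-12,-41,-1.8,0,0,0.9],[0,-11,-41,-1.8,0,0,0.9],[0,0,0,0,0,0,0.9]]]}}

```text
time_s: 20.95
eef_pos: [0.4153, 0.3051, 0.3425]
eef_rot: [1.352, 1.127, -1.409]
wrist_force: [0.6, -0.5, -0.7]
gripper_width: 0.9
```

```bash
python3 - <<'E'
from h import *
cap('wrist','w18')
plan([(.44,.2837,.026,-105,.8,45)],flip=1)
E
```

```text
t 21.0 gp [0.4071 0.3035 0.1792] yaw -103.0 q6 2.272 F [ 0.31 -0.32  0.16] w 0.901
[[37.9, 9, 3, 0.5, 0.1, 0.7, 0.8], [38, 8.6, 3, 0.5, 0.2, 0.6, 0.8], [38.1, 8.2, 3.1, 0.5, 0.1, 0.7, 0.8], [38.1, 7.7, 3, 0.5, 0.1, 0.6, 0.8]]
```

View pics/w18.png

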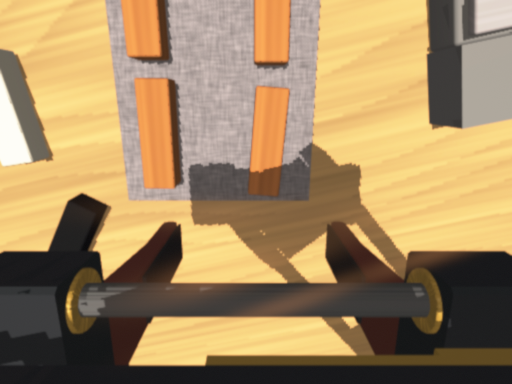

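The wrist view shows all four blocks. The near-right one has its top face at corners (257,87), (289,88), (279,195) and (249,192).

```bash
python3 - <<'E'
from h import *
c=load('wrist')
for n,L in dict(dd=[(257,87),(289,88),(279,195),(249,192)],cc=[(136,79),(168,79),(174,187),(145,187)]).items():
    r=np.array([ray(c,u,v,.03) for u,v in L]); print(n,r.mean(0),np.linalg.norm(r[0]-r[3]),np.linalg.norm(r[0]-r[1]),np.degrees(np.arctan2(*((r[0]+r[1]-r[2]-r[3]))[1::-1])))
    if n=='dd': m=r.mean(0)
P=cloud(c);print(P[130,270],P[130,230],P[130,155])
plan([(m[0],m[1],.08,-109,.8,45),(m[0],m[1],.027,-109,.8,45)],flip=1)
E
```

```text
dd [0.43793522 0.28407498 0.03      ] 0.09504505136059627 0.027716502202577365 -17.003902152618455
cc [0.46718887 0.38141969 0.03      ] 0.09617434235232965 0.027382514189841313 -14.088573185157093
[0.44887621 0.28006548 0.02835067] [0.45471221 0.3177212  0.00073675] [0.47210259 0.38152325 0.0272876 ]
t 21.0 gp [0.4071 0.3035 0.1792] yaw -103.0 q6 2.272 F [ 0.31 -0.32  0.16] w 0.901
[[32.6, 10.5, 4.2, 2, 0.2, 0.9, 0.8], [32.7, 10.1, 3.9, 2, 0.2, 0.8, 0.8], [32.9, 9.7, 3.7, 2, 0.2, 0.9, 0.8], [26.5, 0, 0, -0, 0, 0, 0.8], [26.5, 0.1, 0, -0, 0, 0, 0.8]]
```

Request:
{"method": "move_arm", "body": {"motion": [[[32,11,4,1.3,0.2,0.9,0.8],[32,10,4,1.3,0.2,0.8,0.8],[32,10,4,1.3,0.2,0.9,0.8],[26,0,0,0,0,0,0.8],[20,0,0,0,0,0,0.8],[0,0,0,0,0,0,0.7]]]}}

```text
time_s: 21.6
eef_pos: [0.4356, 0.2751, 0.1886]
eef_rot: [1.416, 1.051, -1.439]
wrist_force: [-0.3, -0.3, 0.7]
gripper_width: 0.743
```

```bash
python3 - <<'E'
from h import *
plan([(.438,.284,.026,-107,.6,45)],flip=1)
E
```

```text
t 21.6 gp [0.4339 0.2739 0.0256] yaw -107.27 q6 2.305 F [-0.31 -0.25  0.73] w 0.743
[[-0.5, -0.4, -9.2, -0.3, 0.6, 0.4, 0.6]]
```

Request:
{"method": "move_arm", "body": {"motion": [[[0,0,-9,0,0,0.4,0.6],[0,0,0,0,0,0,0.2],[0,0,0,0,0,0,0.2],[0,0,0,0,0,0,0.2],[0,0,0,0,0,0,0.2],[0,0,0,0,0,0,0.2]]], "force": 25}}

```text
time_s: 22.2
eef_pos: [0.4391, 0.2829, 0.1912]
eef_rot: [1.422, 1.043, -1.433]
wrist_force: [-0.4, 0.2, -0.9]
gripper_width: 0.336
```

Request:
{"method": "move_arm", "body": {"motion": [[[0,0,0,0,0,0,0.2],[-30,0,0,0,0,0,0.2],[-45,0,0,0,0,0,0.2],[-45,0,0,0,0,0,0.2],[-30,0,0,0,0,0,0.2]]]}}

```text
time_s: 22.7
eef_pos: [0.4372, 0.2834, 0.3416]
eef_rot: [1.411, 1.046, -1.444]
wrist_force: [0.7, -0.4, -1.0]
gripper_width: 0.338
```

```bash
python3 - <<'E'
from h import *
cap('wrist','w19')
plan([(.5757,-.1002,.16,-91.6,.2,45)],flip=1)
E
```

```text
t 22.75 gp [0.4376 0.2823 0.1827] yaw -107.34 q6 2.323 F [1.18 0.86 2.83] w 0.338
[[2.6, 24.6, 32.6, -1.6, 0.1, 0, 0.2], [2.6, 23.6, 33.2, -1.5, 0, 0, 0.2], [2.6, 22.7, 33.9, -1.6, 0.1, 0.1, 0.2], [2.5, 21.8, 34.5, -1.6, 0.1, -0, 0.2], [2.5, 20.9, 35, -1.6, 0.1, 0, 0.2], [2.5, 19.8, 35.7, -1.5, 0, 0, 0.2], [2.4, 18.9, 36.2, -1.6, 0.1, 0.1, 0.2], [2.4, 17.9, 36.6, -1.6, 0.1, -0, 0.2]]
[[2.3, 16.8, 37.2, -1.6, 0, 0, 0.2], [2.4, 15.8, 37.6, -1.5, 0.1, 0, 0.2]]
```

View pics/w19.png

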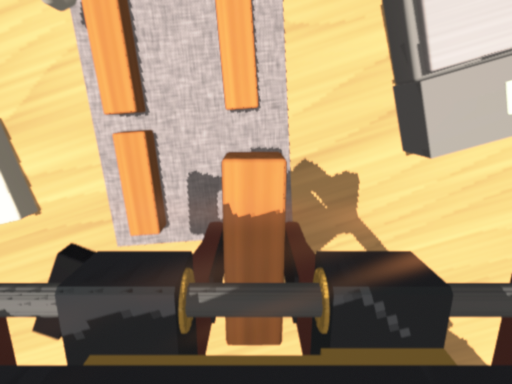

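Request:
{"method": "move_arm", "body": {"motion": [[[0,25,33,-1.6,0,0,0.2],[0,24,33,-1.6,0,0,0.2],[0,23,34,-1.6,0,0,0.2],[0,22,34,-1.6,0,0,0.2],[0,21,35,-1.6,0,0,0.2],[0,20,36,-1.6,0,0,0.2],[0,19,36,-1.6,0,0,0.2],[0,18,37,-1.6,0,0,0.2]]]}}

```text
time_s: 23.55
eef_pos: [0.5543, -0.0286, 0.3511]
eef_rot: [1.249, 1.174, -1.256]
wrist_force: [1.1, 0.3, -1.2]
gripper_width: 0.344
```

Request:
{"method": "move_arm", "body": {"motion": [[[0,17,37,-1.6,0,0,0.2],[0,16,38,-1.6,0,0,0.2],[0,0,0,0,0,0,0.2]]]}}

```text
time_s: 23.85
eef_pos: [0.5858, -0.113, 0.3508]
eef_rot: [1.208, 1.198, -1.215]
wrist_force: [0.1, 0.1, -1.5]
gripper_width: 0.337
```

```bash
python3 - <<'E'
from h import *
plan([(.5757,-.1002,.10,-91.6,.2,30)],flip=1)
E
```

```text
t 23.85 gp [ 0.5862 -0.1144  0.1878] yaw -90.31 q6 1.276 F [ 0.08  0.07 -1.54] w 0.337
[[29.2, -3.5, -4.5, 0.4, 0.2, -0.1, 0.2], [29.3, -3.4, -4.4, 0.5, 0.1, -0, 0.2], [29.2, -3.5, -4.3, 0.4, 0.2, -0.1, 0.2]]
```

Request:
{"method": "move_arm", "body": {"motion": [[[28,-4,-5,0.4,0.2,0,0.2],[28,-4,-4,0.5,0.1,0,0.2],[26,-3,-4,0.4,0.2,0,0.2],[3,0,0,0,0,0,0.2],[2,0,0,0,0,0,0.2]]]}}

```text
time_s: 24.35
eef_pos: [0.5745, -0.1003, 0.2613]
eef_rot: [1.235, 1.191, -1.231]
wrist_force: [0.0, 0.5, 0.4]
gripper_width: 0.34
```

```bash
python3 - <<'E'
from h import *
plan([(.5757,-.1002,.088,-91.6,.2,30)],flip=1)
E
```

```text
t 24.35 gp [ 0.5751 -0.1003  0.0983] yaw -91.89 q6 1.311 F [0.05 0.46 0.37] w 0.34
[[10.3, 1.1, -0.2, -0.3, -0, -0.2, 0.2]]
```

Request:
{"method": "move_arm", "body": {"motion": [[[5,1,0,0,0,0,0.2],[4,0,0,0,0,0,0.2],[2,0,0,0,0,0,0.2],[2,0,0,0,0,0,0.2]]]}}

```text
time_s: 24.75
eef_pos: [0.5774, -0.1003, 0.2506]
eef_rot: [1.236, 1.187, -1.227]
wrist_force: [0.2, 0.5, 0.3]
gripper_width: 0.34
```

Request:
{"method": "move_arm", "body": {"motion": [[[1,0,0,0,0,0,0.2],[0,0,0,0,0,0,0.5],[0,0,0,0,0,0,0.5],[-15,0,0,0,0,0,0.55],[-40,0,0,0,0,0,0.7],[-40,0,0,0,0,0,0.8]]]}}

```text
time_s: 25.35
eef_pos: [0.5749, -0.1, 0.3426]
eef_rot: [1.234, 1.195, -1.233]
wrist_force: [0.1, -0.8, -1.0]
gripper_width: 0.69
```

```bash
python3 - <<'E'
from h import *
cap('wrist','w20')
plan([(.545,.255,.18,-104,.9,45)],flip=1)
E
```

```text
t 25.4 gp [ 0.5784 -0.1007  0.1864] yaw -91.84 q6 1.312 F [ 1.59 -0.24  3.09] w 0.741
[[0.7, -5.4, -44.3, 1.5, 0, -0.1, 0.9], [0.7, -6.6, -44.1, 1.5, 0, -0, 0.9], [0.7, -7.7, -43.9, 1.6, 0, -0.1, 0.9], [0.8, -9, -43.8, 1.5, 0, -0.1, 0.9], [0.7, -10.1, -43.4, 1.5, 0, -0, 0.9], [0.8, -11.2, -43.2, 1.5, 0, -0.1, 0.9], [0.7, -12.4, -42.9, 1.5, 0, -0.1, 0.9], [0.8, -13.5, -42.5, 1.6, 0, -0, 0.9]]
```

View pics/w20.png

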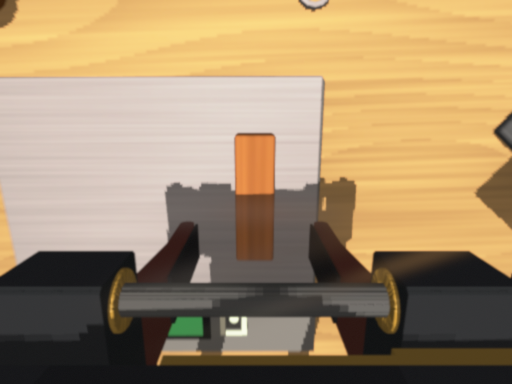

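The first block lies on the platform, right slot, squared up. Next is block b, far right on the mat.

Request:
{"method": "move_arm", "body": {"motion": [[[0,-5,-44,1.5,0,0,0.9],[0,-7,-44,1.5,0,0,0.9],[0,-8,-44,1.5,0,0,0.9],[0,-9,-44,1.5,0,0,0.9],[0,-10,-43,1.5,0,0,0.9],[0,-11,-43,1.5,0,0,0.9],[0,-12,-40,1.5,0,0,0.9],[0,0,0,0,0,0,0.9]]]}}

```text
time_s: 26.2
eef_pos: [0.5527, 0.2155, 0.3532]
eef_rot: [1.389, 1.071, -1.355]
wrist_force: [-0.3, -1.0, -0.6]
gripper_width: 0.901
```

```bash
python3 - <<'E'
from h import *
cap('wrist','w21')
plan([(.5547,.2552,.08,-104,.9,45)],flip=1)
E
```

```text
t 26.25 gp [0.5574 0.2128 0.1901] yaw -103.13 q6 2.061 F [0.4  0.05 0.05] w 0.9
[[36.6, -3.6, -13.6, 0.3, -0, -0.5, 0.9], [36.7, -3.3, -13.5, 0.3, -0.1, -0.6, 0.9], [36.6, -3, -13.7, 0.3, -0, -0.5, 0.9]]
```

View pics/w21.png

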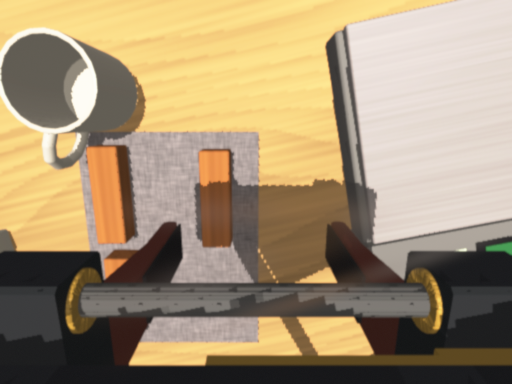

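```bash
cat >> h.py <<'E'
def blk(c,L,z=.029):
    r=np.array([ray(c,u,v,z) for u,v in L]); a=np.degrees(np.arctan2(*((r[0]+r[1]-r[2]-r[3]))[1::-1]))
    print(r.mean(0).round(4),'len',np.linalg.norm(r[0]-r[3]).round(4),'wid',np.linalg.norm(r[0]-r[1]).round(4),'jaw',round(a-90,1)); return r.mean(0),a-90
E
python3 - <<'E'
from h import *
c=load('wrist')
m,a=blk(c,[(199,150),(229,150),(231,246),(202,247)])
blk(c,[(88,147),(117,147),(126,243),(97,242)])
P=cloud(c);print(P[200,215])
# mug
for u,v in[(2,80),(97,80),(50,30),(50,132),(50,160)]: print('mug',ray(c,u,v,.085))
plan([(m[0],m[1],.08,a,.9,45),(m[0],m[1],.028,a,.8,30)],flip=1)
E
```

```text
[0.5541 0.2548 0.029 ] len 0.0993 wid 0.0288 jaw -103.2
[0.5819 0.3585 0.029 ] len 0.0968 wid 0.0278 jaw -103.8
[0.55402642 0.25519744 0.0284954 ]
mug [0.69178647 0.37682432 0.085     ]
mug [0.67559388 0.30746955 0.085     ]
mug [0.71587891 0.32916238 0.085     ]
mug [0.64764895 0.35580339 0.085     ]
mug [0.62719069 0.3637915  0.085     ]
t 26.25 gp [0.5574 0.2128 0.1901] yaw -103.13 q6 2.061 F [0.4  0.05 0.05] w 0.9
[[36.6, -3.7, -13.4, 0, -0, -0.5, 0.9], [36.7, -3.5, -13.4, 0.1, -0.1, -0.6, 0.9], [36.6, -3, -13.5, -0, 0, -0.5, 0.9], [26, -0, 0, -0, 0, 0, 0.8], [26, -0, 0, -0, 0, 0, 0.8]]
```

Request:
{"method": "move_arm", "body": {"motion": [[[36,-4,-14,0,0,-0.5,0.9],[36,-3,-14,0,0,-0.5,0.9],[36,-3,-14,0,0,-0.5,0.9],[26,0,0,0,0,0,0.8],[20,0,0,0,0,0,0.8],[0,0,0,0,0,0,0.7]]]}}

```text
time_s: 26.85
eef_pos: [0.5591, 0.2515, 0.1959]
eef_rot: [1.381, 1.085, -1.369]
wrist_force: [-0.6, -0.4, -0.3]
gripper_width: 0.743
```

```bash
python3 - <<'E'
from h import *
plan([(.5541,.2550,.028,-103.2,.6,45)],flip=1)
E
```

```text
t 26.85 gp [0.5606 0.2514 0.0329] yaw -103.18 q6 2.115 F [-0.58 -0.39 -0.27] w 0.743
[[4.8, -5.7, -2.3, 0, -0.1, -0.5, 0.6]]
```

Request:
{"method": "move_arm", "body": {"motion": [[[5,-6,-2,0,0,-0.5,0.5],[0,0,0,0,0,0,0.2],[0,0,0,0,0,0,0.2],[0,0,0,0,0,0,0.2],[0,0,0,0,0,0,0.2],[0,0,0,0,0,0,0.2]]]}}

```text
time_s: 27.45
eef_pos: [0.5558, 0.253, 0.1951]
eef_rot: [1.384, 1.089, -1.372]
wrist_force: [-0.2, -0.1, -0.2]
gripper_width: 0.338
```

Request:
{"method": "move_arm", "body": {"motion": [[[0,0,0,0,0,0,0.2],[-30,0,0,0,0,0,0.2],[-45,0,0,0,0,0,0.2],[-45,0,0,0,0,0,0.2],[-30,0,0,0,0,0,0.2]]]}}

```text
time_s: 27.95
eef_pos: [0.5529, 0.2519, 0.3445]
eef_rot: [1.374, 1.094, -1.383]
wrist_force: [0.7, 0.0, -1.1]
gripper_width: 0.336
```

```bash
python3 - <<'E'
from h import *
plan([(.5772,-.0462,.17,-91.6,.2,45)],flip=1)
E
```

```text
t 27.95 gp [0.552  0.2518 0.1815] yaw -103.28 q6 2.116 F [ 0.67  0.05 -1.15] w 0.336
[[1.7, 13.2, 40.7, -1.7, 0, 0, 0.2], [1.6, 11.9, 41, -1.6, 0, 0.1, 0.2], [1.7, 10.8, 41.3, -1.7, 0, 0, 0.2], [1.7, 9.6, 41.7, -1.7, 0, 0.1, 0.2], [1.7, 8.3, 41.9, -1.6, 0.1, 0, 0.2], [1.6, 7.2, 42.1, -1.7, -0, 0.1, 0.2], [1.6, 5.9, 42.3, -1.7, -0, 0, 0.2]]
```

Request:
{"method": "move_arm", "body": {"motion": [[[0,13,41,-1.7,0,0,0.2],[0,12,41,-1.7,0,0,0.2],[0,11,41,-1.7,0,0,0.2],[0,10,42,-1.7,0,0,0.2],[0,8,42,-1.7,0,0,0.2],[0,7,42,-1.7,0,0,0.2],[0,5,40,-1.7,0,0,0.2],[0,0,0,0,0,0,0.2]]]}}

```text
time_s: 28.75
eef_pos: [0.5814, -0.0517, 0.3525]
eef_rot: [1.222, 1.198, -1.206]
wrist_force: [0.9, 0.2, -1.6]
gripper_width: 0.336
```

```bash
python3 - <<'E'
from h import *
plan([(.5772,-.0462,.102,-91.6,.2,30)],flip=1)
E
```

```text
t 28.75 gp [ 0.5833 -0.0514  0.1895] yaw -90.47 q6 1.369 F [ 0.88  0.17 -1.62] w 0.336
[[29.2, -1.8, -1.8, 0.4, -0, -0.2, 0.2], [29.1, -1.6, -1.7, 0.4, -0.1, -0.3, 0.2], [29.2, -1.5, -1.8, 0.3, -0, -0.2, 0.2]]
```

Request:
{"method": "move_arm", "body": {"motion": [[[28,-2,-2,0.4,0,-0.2,0.2],[28,-2,-2,0.4,0,-0.3,0.2],[28,-1,-2,0.3,0,-0.2,0.2],[3,0,0,0,0,0,0.2],[2,0,0,0,0,0,0.2]]]}}

```text
time_s: 29.25
eef_pos: [0.5777, -0.0449, 0.2631]
eef_rot: [1.237, 1.193, -1.23]
wrist_force: [0.3, -1.3, -1.1]
gripper_width: 0.335
```

```bash
python3 - <<'E'
from h import *
plan([(.5772,-.0462,.092,-91.6,.2,30)],flip=1)
E
```

```text
t 29.25 gp [ 0.5783 -0.0445  0.1001] yaw -91.87 q6 1.403 F [ 0.31 -1.32 -1.07] w 0.335
[[8.1, -0.5, 1.3, -0.3, -0.2, -0.2, 0.2]]
```

Request:
{"method": "move_arm", "body": {"motion": [[[4,0,1,0,-0.2,0,0.2],[3,0,0,0,0,0,0.2],[2,0,0,0,0,0,0.2],[1,0,0,0,0,0,0.2]]]}}

```text
time_s: 29.65
eef_pos: [0.5793, -0.0453, 0.2559]
eef_rot: [1.235, 1.187, -1.227]
wrist_force: [-0.6, -0.7, -1.0]
gripper_width: 0.338
```

Request:
{"method": "move_arm", "body": {"motion": [[[2,0,0,0,0,0,0.2],[2,0,0,0,0,0,0.2]]]}}

```text
time_s: 29.85
eef_pos: [0.5798, -0.0453, 0.2536]
eef_rot: [1.236, 1.185, -1.226]
wrist_force: [-7.9, 3.3, 25.2]
gripper_width: 0.341
```

Request:
{"method": "move_arm", "body": {"motion": [[[-0.5,0,0,0,0,0,0.2],[0,0,0,0,0,0,0.43],[0,0,0,0,0,0,0.43],[-15,0,0,0,0,0,0.43],[-40,0,0,0,0,0,0.6],[-40,0,0,0,0,0,0.8],[-10,0,-40,0,0,0,0.9],[0,-5,-40,0,0,0,0.9]]]}}

```text
time_s: 30.65
eef_pos: [0.5776, 0.0323, 0.3624]
eef_rot: [1.241, 1.18, -1.231]
wrist_force: [0.8, 0.2, 0.4]
gripper_width: 0.752
```

```bash
python3 - <<'E'
from h import *
cap('side','s22');cap('wrist','w22')
crop('side',130,130,320,290,4,'s22c')
plan([(.56,.35,.19,-104,.9,45)],flip=1)
E
```

```text
t 30.75 gp [0.5776 0.0353 0.1982] yaw -91.91 q6 1.546 F [ 0.02 -0.29  0.42] w 0.845
[[1, -3.4, -39.2, 1.5, -0, -0.1, 0.9], [0.9, -4.3, -39.2, 1.5, -0, -0, 0.9], [1, -5.4, -39, 1.5, -0, -0.1, 0.9], [1, -6.5, -38.8, 1.5, -0, -0, 0.9], [1, -7.4, -38.7, 1.6, -0, -0.1, 0.9], [1, -8.5, -38.4, 1.5, -0, -0.1, 0.9], [1, -9.5, -38.2, 1.5, -0, -0, 0.9], [1, -10.5, -38, 1.5, -0, -0.1, 0.9]]
```

View pics/s22c.png

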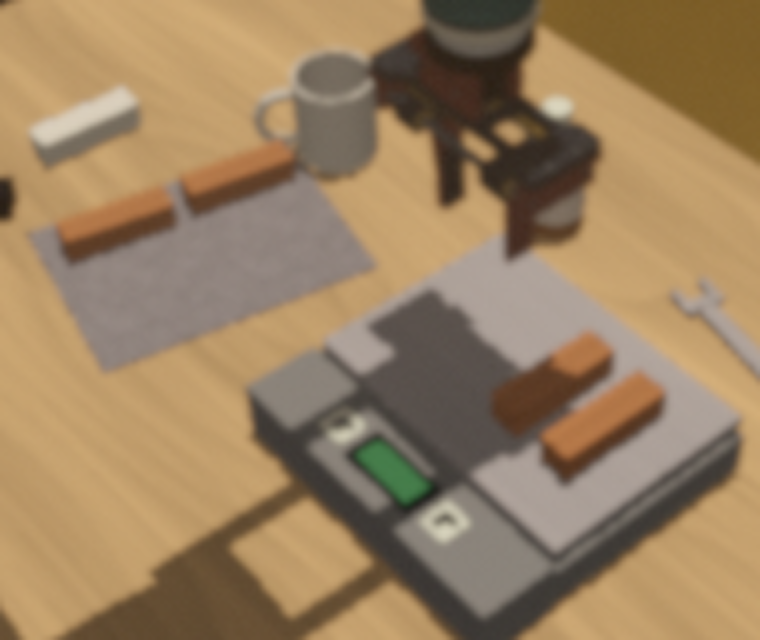

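Two blocks are parallel on the platform. Next is block a, by the mug; I approach at z 0.19, well above the mug.

Request:
{"method": "move_arm", "body": {"motion": [[[0,-3,-39,1.5,0,0,0.9],[0,-4,-39,1.5,0,0,0.9],[0,-5,-39,1.5,0,0,0.9],[0,-6,-39,1.5,0,0,0.9],[0,-7,-39,1.5,0,0,0.9],[0,-8,-38,1.5,0,0,0.9],[0,-9,-38,1.5,0,0,0.9],[0,0,0,0,0,0,0.9]]]}}

```text
time_s: 31.55
eef_pos: [0.5668, 0.3156, 0.3571]
eef_rot: [1.375, 1.084, -1.369]
wrist_force: [0.8, -0.2, 0.4]
gripper_width: 0.897
```

```bash
python3 - <<'E'
from h import *
cap('wrist','w23')
plan([(.572,.361,.08,-103.8,.8,45)],flip=1)
E
```

```text
t 31.6 gp [0.568  0.3125 0.1938] yaw -102.96 q6 2.202 F [ 0.43 -0.24 -0.53] w 0.896
[[37.8, -2.2, -16, 0.3, 0.1, -0.2, 0.8], [37.9, -2.1, -15.8, 0.3, 0.1, -0.1, 0.8], [37.9, -2.2, -15.8, 0.2, 0.1, -0.2, 0.8]]
```

View pics/w23.png

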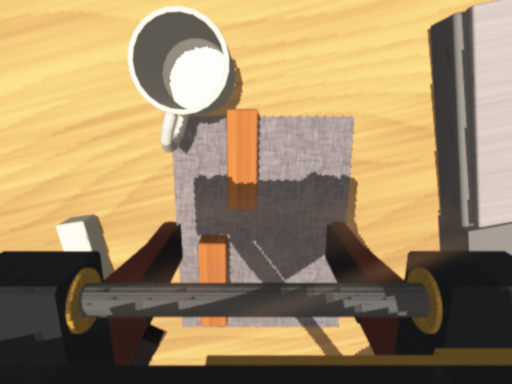

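```bash
python3 - <<'E'
from h import *
c=load('wrist')
m,a=blk(c,[(227,110),(257,110),(258,208),(229,209)])
for u,v in[(130,60),(228,60),(180,8),(180,113)]: print('mug',ray(c,u,v,.085))
blk(c,[(199,236),(226,237),(226,326),(201,326)])
plan([(m[0]-.01,m[1]+.0025,.08,a,.8,45),(m[0]-.01,m[1]+.0025,.028,a,.7,30)],flip=1)
E
```

```text
[0.5928 0.319  0.029 ] len 0.097 wid 0.0282 jaw -102.5
mug [0.69217688 0.37946612 0.085     ]
mug [0.67594282 0.30867259 0.085     ]
mug [0.71724748 0.33369939 0.085     ]
mug [0.64726367 0.35397613 0.085     ]
[0.4717 0.3808 0.029 ] len 0.1073 wid 0.028 jaw -104.1
t 31.6 gp [0.568  0.3125 0.1938] yaw -102.96 q6 2.202 F [ 0.43 -0.24 -0.53] w 0.896
[[38, 4.3, -3.9, -0.1, 0.1, -0.2, 0.8], [37.9, 4.4, -3.9, -0.2, 0.1, -0.1, 0.8], [38, 4.5, -3.7, -0.1, 0.1, -0.2, 0.8], [26, 0, -0, -0, -0, 0, 0.7], [26, 0, -0, -0, -0, 0, 0.7]]
```

Block a was knocked about 4 cm aside, from (0.582,0.359) to (0.593,0.319). I'm grasping it at its new pose.

Request:
{"method": "move_arm", "body": {"motion": [[[38,4,-4,0,0,-0.2,0.8],[38,4,-4,0,0,-0.1,0.8],[38,5,-4,0,0,-0.2,0.8],[26,0,0,0,0,0,0.8],[20,0,0,0,0,0,0.7],[0,0,0,0,0,0,0.7]]]}}

```text
time_s: 32.2
eef_pos: [0.5863, 0.3126, 0.1916]
eef_rot: [1.368, 1.086, -1.378]
wrist_force: [-0.9, -0.1, 0.8]
gripper_width: 0.708
```

```bash
python3 - <<'E'
from h import *
cap('wrist','w24')
plan([(.583,.3215,.028,-102.7,.6,45)],flip=1)
E
```

```text
t 32.25 gp [0.5872 0.3114 0.0301] yaw -103.0 q6 2.193 F [-0.28 -0.43  0.32] w 0.704
[[2, -5.7, -7.6, -0.3, 0.4, -0.2, 0.6]]
```

View pics/w24.png

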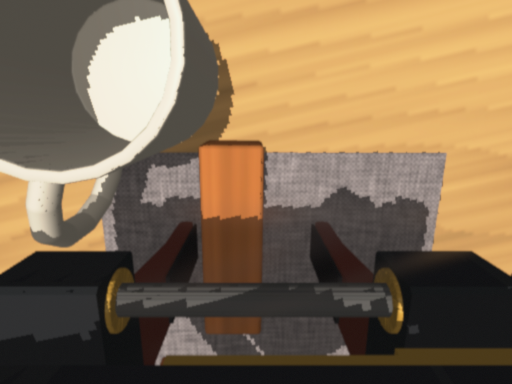

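The block sits between the fingers and the mug is clear. Close and lift.

Request:
{"method": "move_arm", "body": {"motion": [[[1,-4,-7,0,0,0,0.6],[0,0,0,0,0,0,0.2],[0,0,0,0,0,0,0.2],[0,0,0,0,0,0,0.2],[0,0,0,0,0,0,0.2],[0,0,0,0,0,0,0.2],[0,0,0,0,0,0,0.2]]]}}

```text
time_s: 32.95
eef_pos: [0.5868, 0.3206, 0.1982]
eef_rot: [1.376, 1.082, -1.368]
wrist_force: [-0.4, 0.1, -0.8]
gripper_width: 0.336
```

Request:
{"method": "move_arm", "body": {"motion": [[[0,0,0,0,0,0,0.2],[-30,0,0,0,0,0,0.2],[-45,0,0,0,0,0,0.2],[-45,0,0,0,0,0,0.2],[-30,0,0,0,0,0,0.2]]]}}

```text
time_s: 33.45
eef_pos: [0.583, 0.3204, 0.3454]
eef_rot: [1.364, 1.086, -1.382]
wrist_force: [1.2, -0.4, -1.9]
gripper_width: 0.338
```

```bash
python3 - <<'E'
from h import *
cap('wrist','w25')
c=load('wrist')
plan([(.5787,.0078,.17,-91.6,.2,45)],flip=1)
E
```

```text
t 33.5 gp [0.5847 0.3196 0.1874] yaw -103.02 q6 2.203 F [0.71 0.05 1.62] w 0.337
[[2.9, 9.3, 43.8, -1.6, 0.1, -0, 0.2], [2.8, 8, 44, -1.7, 0, -0.1, 0.2], [2.7, 6.8, 44.2, -1.6, 0.1, 0, 0.2], [2.7, 5.5, 44.4, -1.6, 0.1, -0, 0.2], [2.7, 4.3, 44.5, -1.7, 0, -0, 0.2], [2.6, 2.9, 44.7, -1.6, 0.1, -0.1, 0.2], [2.5, 1.7, 44.7, -1.6, 0.1, -0, 0.2]]
```

View pics/w25.png

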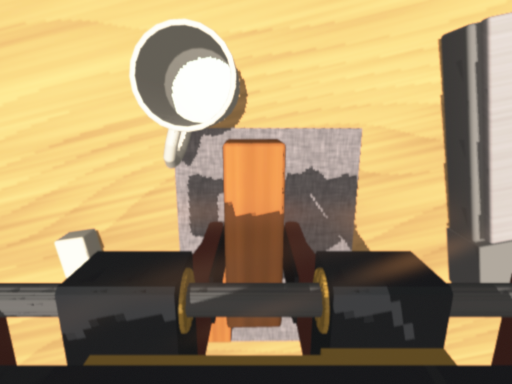

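Request:
{"method": "move_arm", "body": {"motion": [[[0,9,44,-1.7,0,0,0.2],[0,8,44,-1.7,0,0,0.2],[0,7,44,-1.7,0,0,0.2],[0,5,44,-1.7,0,0,0.2],[0,4,44,-1.7,0,0,0.2],[0,3,44,-1.7,0,0,0.2],[0,0,38,-1.7,0,0,0.2],[0,0,0,0,0,0,0.2]]]}}

```text
time_s: 34.3
eef_pos: [0.5792, 0.0079, 0.3543]
eef_rot: [1.214, 1.194, -1.208]
wrist_force: [-0.1, 0.0, -0.9]
gripper_width: 0.341
```

```bash
python3 - <<'E'
from h import *
plan([(.574,.0078,.106,-91.6,.2,30)],flip=1)
E
```

```text
t 34.3 gp [0.5809 0.0069 0.1913] yaw -90.3 q6 1.475 F [-0.11  0.03 -0.95] w 0.341
[[28.4, -2, -0.1, 0.4, 0.1, -0.2, 0.2], [28.4, -2, -0.1, 0.5, 0.1, -0.2, 0.2], [28.5, -1.8, 0, 0.4, 0.2, -0.2, 0.2]]
```

Request:
{"method": "move_arm", "body": {"motion": [[[28,-2,-1,0.4,0,-0.2,0.2],[28,-2,-1,0.5,0,-0.2,0.2],[28,-2,0,0.4,0,-0.2,0.2],[3,0,0,0,0,0,0.2],[2,0,0,0,0,0,0.2]]]}}

```text
time_s: 34.8
eef_pos: [0.5746, 0.0097, 0.2638]
eef_rot: [1.232, 1.187, -1.234]
wrist_force: [0.4, 0.1, -0.9]
gripper_width: 0.338
```

```bash
python3 - <<'E'
from h import *
plan([(.574,.0078,.095,-91.6,.2,30)],flip=1)
E
```

```text
t 34.8 gp [0.5752 0.0089 0.1008] yaw -91.93 q6 1.506 F [ 0.35  0.06 -0.88] w 0.338
[[5.8, -0.6, 1.9, -0.3, 0.3, -0.2, 0.2]]
```

Request:
{"method": "move_arm", "body": {"motion": [[[4,0,1,0,0.3,0,0.2],[3,0,0,0,0,0,0.2],[1,0,0,0,0,0,0.2],[1,0,0,0,0,0,0.2]]]}}

```text
time_s: 35.2
eef_pos: [0.5764, 0.0095, 0.2574]
eef_rot: [1.238, 1.187, -1.226]
wrist_force: [0.1, 0.4, -1.1]
gripper_width: 0.337
```

Request:
{"method": "move_arm", "body": {"motion": [[[2,0,0,0,0,0,0.2],[2,0,0,0,0,0,0.2]]]}}

```text
time_s: 35.4
eef_pos: [0.5765, 0.0099, 0.2565]
eef_rot: [1.238, 1.187, -1.225]
wrist_force: [-6.1, 0.7, 19.9]
gripper_width: 0.339
```

Contact. I release, rise and head for the last block.

Request:
{"method": "move_arm", "body": {"motion": [[[-0.5,0,0,0,0,0,0.2],[0,0,0,0,0,0,0.43],[0,0,0,0,0,0,0.43],[-15,0,0,0,0,0,0.43],[-40,0,0,0,0,0,0.6],[-40,0,0,0,0,0,0.8],[-10,-10,-40,1.5,0,0,0.9],[0,-15,-40,1.5,0,0,0.9]]]}}

```text
time_s: 36.2
eef_pos: [0.5566, 0.0884, 0.3668]
eef_rot: [1.285, 1.153, -1.266]
wrist_force: [-0.0, 0.1, 0.3]
gripper_width: 0.755
```

```bash
python3 - <<'E'
from h import *
cap('top','t26');cap('side','s26')
crop('side',130,130,320,290,4,'s26c');crop('top',130,155,350,260,3.6,'t26c')
plan([(.44,.37,.19,-104,.9,45)],flip=1)
E
```

```text
t 36.3 gp [0.5564 0.0916 0.2025] yaw -94.98 q6 1.698 F [-0.3  -0.67 -0.41] w 0.841
[[1.6, -19.8, -38.2, 1.3, -0, -0.1, 0.9], [1.7, -20.6, -37.8, 1.3, -0, -0.1, 0.9], [1.7, -21.5, -37.3, 1.3, -0.1, -0.1, 0.9], [1.7, -22.3, -36.7, 1.3, 0, -0.1, 0.9], [1.8, -23.2, -36.3, 1.2, -0, -0.1, 0.9], [1.7, -23.9, -35.8, 1.3, -0, -0.1, 0.9], [1.8, -24.7, -35.2, 1.3, -0.1, -0, 0.9]]
```

View pics/s26c.png

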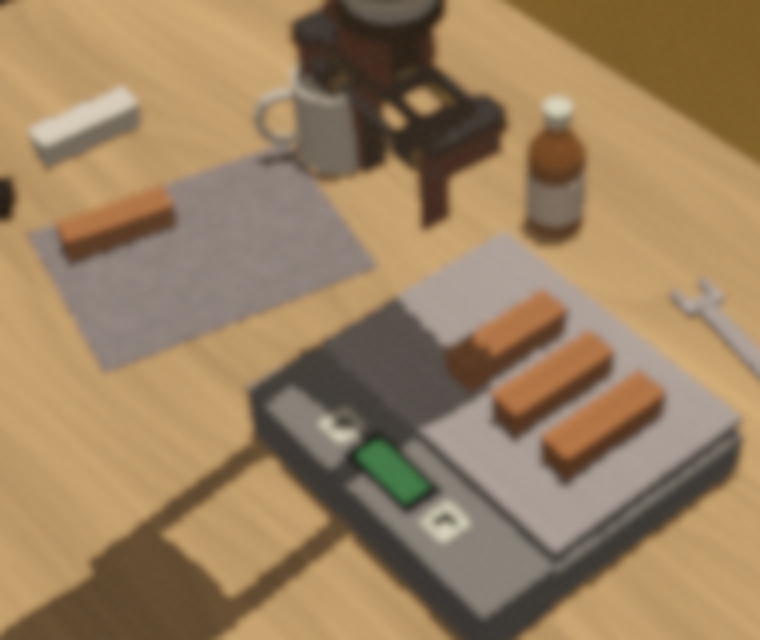

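View pics/t26c.png

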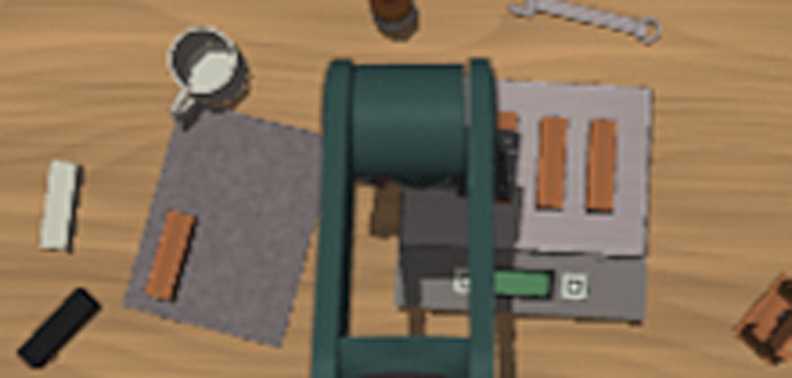

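Three blocks are on the platform and the last one, on the mat, is unmoved.

Request:
{"method": "move_arm", "body": {"motion": [[[0,-20,-38,1.3,0,0,0.9],[0,-21,-38,1.3,0,0,0.9],[0,-21,-37,1.3,0,0,0.9],[0,-22,-37,1.3,0,0,0.9],[0,-23,-36,1.3,0,0,0.9],[0,-24,-36,1.3,0,0,0.9],[0,-22,-30,1.2,0,0,0.9],[0,0,0,0,0,0,0.9]]]}}

```text
time_s: 37.1
eef_pos: [0.4421, 0.3708, 0.362]
eef_rot: [1.399, 1.069, -1.379]
wrist_force: [0.5, 0.2, -0.5]
gripper_width: 0.897
```

```bash
python3 - <<'E'
from h import *
cap('wrist','w27')
plan([(.468,.381,.08,-104,.8,45)],flip=1)
E
```

```text
t 37.15 gp [0.4453 0.3688 0.1988] yaw -104.36 q6 2.405 F [ 0.01  0.5  -1.12] w 0.903
[[39.7, 6.5, -5.8, -0.1, -0, -0.3, 0.8], [39.7, 6.8, -5.9, -0.1, -0, -0.3, 0.8], [39.7, 7, -5.8, -0.2, -0.1, -0.3, 0.8]]
```

View pics/w27.png

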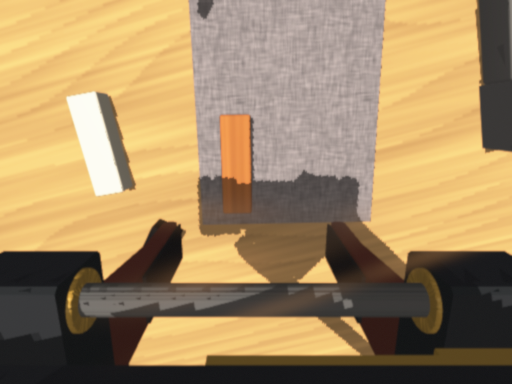

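```bash
python3 - <<'E'
from h import *
c=load('wrist')
m,a=blk(c,[(220,114),(250,114),(252,212),(223,213)])
plan([(m[0],m[1]+.002,.08,a,.8,45),(m[0],m[1]+.002,.03,a,.8,30)],flip=1)
E
```

```text
[0.4679 0.3823 0.029 ] len 0.0992 wid 0.0288 jaw -103.6
t 37.15 gp [0.4453 0.3688 0.1988] yaw -104.36 q6 2.405 F [ 0.01  0.5  -1.12] w 0.903
[[39.7, 6.2, -6.9, -0.2, -0, -0.3, 0.8], [39.7, 6.5, -6.9, -0.3, -0, -0.3, 0.8], [39.7, 6.7, -6.9, -0.2, -0.1, -0.3, 0.8], [25, 0, 0, -0, 0, -0, 0.8], [25, 0, 0, -0, 0, -0, 0.8]]
```

Request:
{"method": "move_arm", "body": {"motion": [[[39,6,-7,-0.2,0,-0.3,0.8],[39,6,-7,-0.2,0,-0.3,0.8],[39,7,-8,-0.2,0,-0.3,0.8],[25,0,0,0,0,0,0.8],[20,0,0,0,0,0,0.7],[0,0,0,0,0,0,0.7]]]}}

```text
time_s: 37.75
eef_pos: [0.4755, 0.3797, 0.1953]
eef_rot: [1.386, 1.082, -1.379]
wrist_force: [0.3, -0.0, 0.4]
gripper_width: 0.703
```

```bash
python3 - <<'E'
from h import *
plan([(.468,.3835,.028,-103.6,.6,45)],flip=1)
E
```

```text
t 37.75 gp [0.4764 0.3796 0.0323] yaw -103.73 q6 2.375 F [ 0.27 -0.05  0.43] w 0.703
[[4.2, -8.2, -1.9, -0.1, -0.1, -0.3, 0.6]]
```

Request:
{"method": "move_arm", "body": {"motion": [[[4,-8,-2,0,0,-0.3,0.5],[0,0,0,0,0,0,0.2],[0,0,0,0,0,0,0.2],[0,0,0,0,0,0,0.2],[0,0,0,0,0,0,0.2],[0,0,0,0,0,0,0.2]]]}}

```text
time_s: 38.35
eef_pos: [0.4703, 0.3824, 0.1953]
eef_rot: [1.39, 1.085, -1.379]
wrist_force: [0.0, -0.5, -1.1]
gripper_width: 0.339
```

Request:
{"method": "move_arm", "body": {"motion": [[[0,0,0,0,0,0,0.2],[-30,0,0,0,0,0,0.2],[-45,0,0,0,0,0,0.2],[-45,0,0,0,0,0,0.2],[-30,0,0,0,0,0,0.2]]]}}

```text
time_s: 38.85
eef_pos: [0.4676, 0.381, 0.3449]
eef_rot: [1.379, 1.087, -1.389]
wrist_force: [1.2, 0.0, -0.5]
gripper_width: 0.34
```

```bash
python3 - <<'E'
from h import *
plan([(.580,.0618,.18,-91.6,.2,45)],flip=1)
E
```

```text
t 38.85 gp [0.4668 0.3805 0.1819] yaw -103.76 q6 2.38 F [ 1.24  0.05 -0.52] w 0.34
[[0.3, 23.1, 35.4, -1.5, 0, 0, 0.2], [0.3, 22.2, 36, -1.5, 0.1, 0.1, 0.2], [0.2, 21.3, 36.6, -1.6, -0, -0, 0.2], [0.3, 20.2, 37.2, -1.5, 0, 0, 0.2], [0.3, 19.3, 37.6, -1.5, 0, 0.1, 0.2], [0.3, 18.2, 38.2, -1.5, 0.1, -0, 0.2], [0.2, 17.3, 38.6, -1.5, -0, 0, 0.2], [0.2, 16.2, 39.1, -1.6, 0, 0, 0.2]]
```

Request:
{"method": "move_arm", "body": {"motion": [[[0,23,35,-1.6,0,0,0.2],[0,22,36,-1.6,0,0,0.2],[0,21,37,-1.6,0,0,0.2],[0,20,37,-1.6,0,0,0.2],[0,19,38,-1.6,0,0,0.2],[0,18,38,-1.6,0,0,0.2],[0,15,35,-1.6,0,0,0.2],[0,10,25,-0.5,0,0,0.2]]]}}

```text
time_s: 39.65
eef_pos: [0.5782, 0.0762, 0.353]
eef_rot: [1.231, 1.197, -1.212]
wrist_force: [0.9, -0.0, -0.9]
gripper_width: 0.342
```

```bash
python3 - <<'E'
from h import *
plan([(.580,.0618,.103,-91.6,.2,30)],flip=1)
E
```

```text
t 39.65 gp [0.5799 0.077  0.19  ] yaw -91.02 q6 1.597 F [ 0.89 -0.02 -0.88] w 0.342
[[29, 0.4, 4.9, 0.2, -0.1, -0.2, 0.2], [29, 0.5, 4.9, 0.2, -0.1, -0.2, 0.2], [29, 0.6, 4.9, 0.2, -0.1, -0.2, 0.2]]
```

Request:
{"method": "move_arm", "body": {"motion": [[[25,0,0,0.2,0,-0.2,0.2],[20,0,0,0.2,0,-0.2,0.2],[0,0,0,0,0,0,0.2]]]}}

```text
time_s: 39.95
eef_pos: [0.5808, 0.0713, 0.3081]
eef_rot: [1.238, 1.192, -1.225]
wrist_force: [-0.5, -0.8, -1.1]
gripper_width: 0.339
```

```bash
python3 - <<'E'
from h import *
plan([(.580,.0618,.103,-91.6,.2,30)],flip=1)
E
```

```text
t 39.95 gp [0.5819 0.072  0.1451] yaw -91.76 q6 1.602 F [-0.5  -0.77 -1.05] w 0.339
[[21, -0.4, 4.9, -0.1, -0.1, -0.2, 0.2], [21, -0.3, 4.8, -0.1, -0.1, -0.2, 0.2]]
```

Request:
{"method": "move_arm", "body": {"motion": [[[20,0,6,0,0,-0.2,0.2],[20,0,4,0,0,-0.2,0.2],[4,0,0,0,0,0,0.2],[3,0,0,0,0,0,0.2],[2,0,0,0,0,0,0.2]]]}}

```text
time_s: 40.45
eef_pos: [0.5819, 0.0626, 0.2617]
eef_rot: [1.236, 1.196, -1.225]
wrist_force: [0.3, 0.3, -0.1]
gripper_width: 0.339
```

```bash
python3 - <<'E'
from h import *
plan([(.580,.0618,.092,-91.6,.2,30)],flip=1)
E
```

```text
t 40.45 gp [0.5826 0.0634 0.0987] yaw -91.65 q6 1.584 F [ 0.3   0.3  -0.11] w 0.339
[[6.7, -1.9, 0.9, -0, -0.3, -0.2, 0.2]]
```

Request:
{"method": "move_arm", "body": {"motion": [[[4,-1,1,0,-0.2,0,0.2],[3,0,0,0,0,0,0.2],[2,0,0,0,0,0,0.2],[2,0,0,0,0,0,0.2]]]}}

```text
time_s: 40.85
eef_pos: [0.5818, 0.0624, 0.254]
eef_rot: [1.234, 1.19, -1.223]
wrist_force: [-8.0, -0.8, 29.8]
gripper_width: 0.339
```

Request:
{"method": "move_arm", "body": {"motion": [[[-0.5,0,0,0,0,0,0.2],[0,0,0,0,0,0,0.43],[0,0,0,0,0,0,0.43],[-15,0,0,0,0,0,0.43],[-45,0,0,0,0,0,0.6],[-45,0,0,0,0,0,0.8],[-10,-5,20,0,0,0,0.8]]]}}

```text
time_s: 41.55
eef_pos: [0.5753, 0.0436, 0.3709]
eef_rot: [1.231, 1.195, -1.224]
wrist_force: [0.7, -0.6, 0.4]
gripper_width: 0.663
```

```bash
python3 - <<'E'
from h import *
plan([(.42,-.30,.19,-129,.6,45)],flip=1)
E
```

```text
t 41.55 gp [0.5759 0.0439 0.2079] yaw -91.47 q6 1.551 F [ 0.66 -0.59  0.4 ] w 0.663
[[1.9, -16.3, 38.6, 4.2, -0, -0, 0.6], [1.8, -13.4, 39.7, 4.1, -0, -0, 0.6], [1.9, -10.5, 40.6, 4.2, -0.1, -0.1, 0.6], [1.9, -7.5, 41.2, 4.2, 0, 0, 0.6], [2, -4.5, 41.7, 4.2, 0, -0, 0.6], [2, -1.5, 41.8, 4.1, -0, -0, 0.6], [1.9, 1.6, 41.9, 4.2, -0, -0.1, 0.6], [2, 4.6, 41.6, 4.2, -0, 0, 0.6]]
[[1.9, 7.7, 41.2, 4.1, -0.1, 0, 0.6]]
```

Request:
{"method": "move_arm", "body": {"motion": [[[0,-16,39,4.2,0,0,0.6],[0,-13,40,4.2,0,0,0.6],[0,-10,41,4.2,0,0,0.6],[0,-8,41,4.2,0,0,0.6],[0,-5,42,4.2,0,0,0.6],[0,-2,42,4.2,0,0,0.6],[0,2,42,4.2,0,0,0.6],[0,5,42,4.2,0,0,0.6]]]}}

```text
time_s: 42.35
eef_pos: [0.4326, -0.2705, 0.3731]
eef_rot: [1.666, 0.835, -1.638]
wrist_force: [0.5, -0.5, -0.0]
gripper_width: 0.601
```

Request:
{"method": "move_arm", "body": {"motion": [[[0,5,20,4,0,0,0.6],[0,0,0,0,0,0,0.6]]]}}

```text
time_s: 42.55
eef_pos: [0.4226, -0.2947, 0.373]
eef_rot: [1.718, 0.777, -1.692]
wrist_force: [-0.9, 0.5, 0.4]
gripper_width: 0.604
```

```bash
python3 - <<'E'
from h import *
cap('wrist','w30');cap('top','t30');cap('side','s30')
crop('side',130,130,320,290,4,'s30c');crop('top',225,165,345,255,6,'t30c')
plan([(.4192,-.3151,.13,-129,.5,45)],flip=1)
E
```

```text
t 42.7 gp [ 0.4263 -0.2919  0.2098] yaw -130.18 q6 1.525 F [ 0.7  -0.04  0.14] w 0.599
[[39.9, 5.3, 10.7, -0.6, -0.3, -0.4, 0.5], [39.9, 5.5, 10.6, -0.6, -0.3, -0.4, 0.5]]
```

View pics/w30.png

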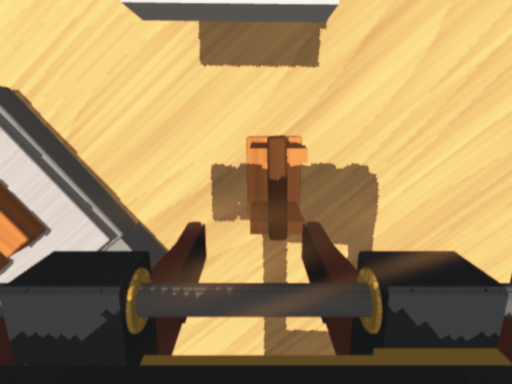

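View pics/t30c.png

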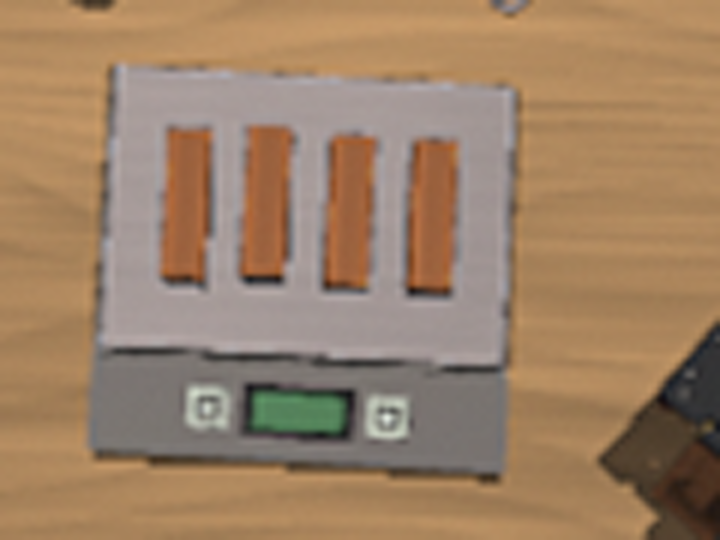

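View pics/s30c.png

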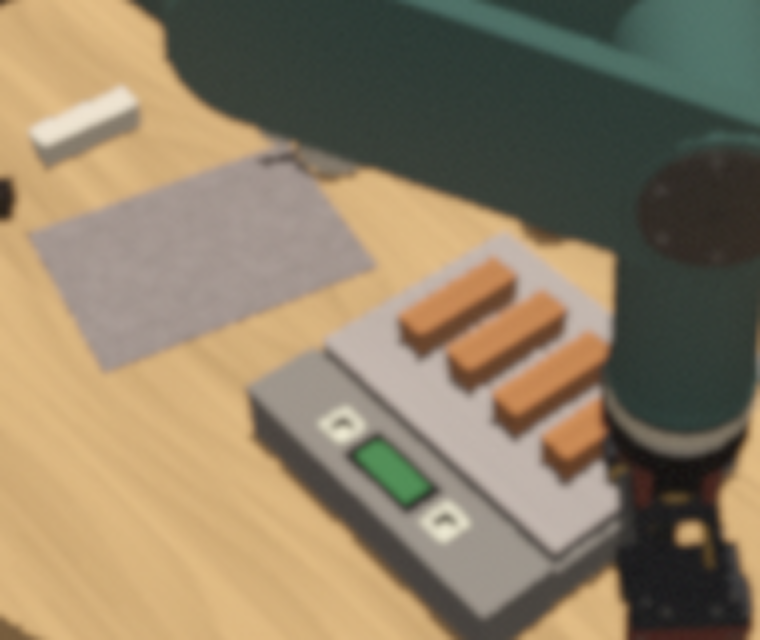

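All four blocks lie in a row well inside the platform and the mat is empty. I locate the stylus bar (column 277, rows 137–238) and regrip it.

```bash
python3 - <<'E'
from h import *
c=load('wrist')
a=ray(c,277,137,.096);b=ray(c,277,238,.096);m=(a+b)/2;y=np.degrees(np.arctan2(*(a-b)[1::-1]))-90
print(m,np.linalg.norm(a-b),y)
plan([(m[0],m[1],.13,y,.6,45),(m[0],m[1],.091,y,.5,45)],flip=1)
E
```

```text
[ 0.41887091 -0.31450184  0.096     ] 0.08617710914245569 -129.4662940375821
t 42.7 gp [ 0.4263 -0.2919  0.2098] yaw -130.18 q6 1.525 F [ 0.7  -0.04  0.14] w 0.599
[[39.9, 5, 10.6, -0.4, -0.3, -0.4, 0.6], [39.9, 5.2, 10.4, -0.3, -0.3, -0.4, 0.6], [39, 0.1, 0, -0, 0, 0, 0.5]]
```

Request:
{"method": "move_arm", "body": {"motion": [[[38,5,11,-0.4,-0.3,-0.4,0.6],[38,5,11,-0.3,-0.3,-0.4,0.6],[0,0,0,0,0,0,0.5]]]}}

```text
time_s: 43.0
eef_pos: [0.4209, -0.3123, 0.2968]
eef_rot: [1.691, 0.803, -1.687]
wrist_force: [-0.3, 1.8, 0.4]
gripper_width: 0.547
```

```bash
python3 - <<'E'
from h import *
plan([(.4189,-.3145,.091,-129.4,.5,45)],flip=1)
E
```

```text
t 43.0 gp [ 0.4214 -0.3126  0.1338] yaw -128.96 q6 1.48 F [-0.27  1.83  0.38] w 0.547
[[42.8, -0.3, 3, 0.4, -0, -0.2, 0.5]]
```

Request:
{"method": "move_arm", "body": {"motion": [[[22,0,2,0.4,0,-0.2,0.5],[20,0,1,0,0,0,0.4],[3,0,0,0,0,0,0.4],[0,0,0,0,0,0,0.4]]]}}

```text
time_s: 43.4
eef_pos: [0.4226, -0.3105, 0.2547]
eef_rot: [1.692, 0.806, -1.687]
wrist_force: [0.4, 0.2, -0.7]
gripper_width: 0.397
```

```bash
python3 - <<'E'
from h import *
plan([(.4189,-.3145,.091,-129.4,.4,45)],flip=1)
E
```

```text
t 43.4 gp [ 0.4231 -0.3104  0.0917] yaw -128.96 q6 1.482 F [ 0.43  0.22 -0.72] w 0.397
[[0.7, -0.4, 5.4, 0.4, -0.1, -0.1, 0.4]]
```

Request:
{"method": "move_arm", "body": {"motion": [[[0,-1,5,0.3,0,0,0.4],[0,0,0,0,0,0,0],[0,0,0,0,0,0,0],[0,0,0,0,0,0,0],[0,0,0,0,0,0,0],[0,0,0,0,0,0,0],[0,0,0,0,0,0,0]]], "force": 45}}

```text
time_s: 44.1
eef_pos: [0.42, -0.314, 0.2597]
eef_rot: [1.696, 0.796, -1.685]
wrist_force: [-0.2, 0.4, -1.0]
gripper_width: 0.184
```

```bash
python3 - <<'E'
from h import *
plan([(.4189,-.3145,.18,-129.4,0,45)],flip=1)
E
```

```text
t 44.1 gp [ 0.4214 -0.3147  0.0967] yaw -129.19 q6 1.478 F [-0.23  0.38 -1.05] w 0.184
[[-41.7, 0.1, 0.5, 0.1, -0.1, -0.3, 0], [-41.6, -0.2, 0.5, 0.1, -0, -0.2, 0]]
```

Request:
{"method": "move_arm", "body": {"motion": [[[-20,0,0,0,0,-0.3,0],[-45,0,0,0,0,-0.2,0],[-40,0,0,0,0,0,0],[0,0,0,0,0,0,0]]]}}

```text
time_s: 44.5
eef_pos: [0.4191, -0.3137, 0.366]
eef_rot: [1.695, 0.811, -1.695]
wrist_force: [-0.0, -0.5, -1.8]
gripper_width: 0.178
```

```bash
python3 - <<'E'
from h import *
cap('wrist','w31')
crop('wrist',200,120,310,360,2.5,'w31c')
c=load('wrist')
for u,v in[(254,173),(254,346)]: print(toolpt(c,u,v,.0007))
plan([(.395,-.10,.21,-60,0,40)],flip=1)
E
```

```text
[ 0.7        42.26439442  0.67575717]
[  0.7        -52.88423333   0.76374142]
t 44.55 gp [ 0.4175 -0.3117  0.2008] yaw -129.22 q6 1.479 F [ 0.08  0.64 -1.37] w 0.178
[[-0.7, -15.3, -15, -6.9, -0, 0, 0], [-0.8, -13.4, -16.8, -6.9, -0.1, 0.1, 0], [-0.7, -11.3, -18.2, -7, -0, 0, 0], [-0.8, -8.9, -19.5, -6.9, -0.1, 0, 0], [-0.8, -6.6, -20.4, -6.9, -0, 0.1, 0], [-0.9, -4, -21.1, -6.9, -0.1, 0, 0], [-0.8, -1.5, -21.4, -7, -0, 0.1, 0], [-0.9, 1.1, -21.4, -6.9, -0.1, -0, 0]]
[[-0.9, 3.7, -21.1, -6.9, -0, 0, 0], [-0.9, 6.2, -20.5, -6.9, -0.1, 0.1, 0]]
```

View pics/w31.png

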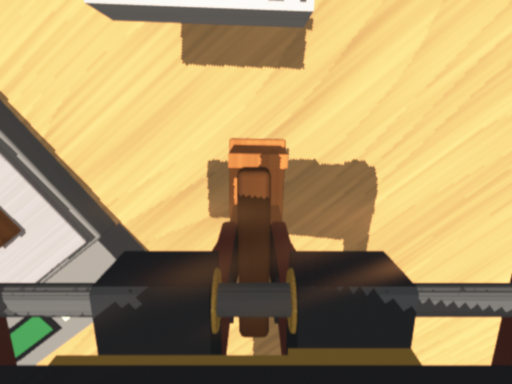

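```bash
python3 - <<'E'
from h import *
c=load('wrist')
for xt in(-.004,.0007,.003):
  a=toolpt(c,254,168.5,xt)[1];b=toolpt(c,254,336,xt)[1];print(xt,a,b,a-b,(a+b)/2)
E
```

```text
-0.004 45.1987920894759 -42.83785786547443 88.03664995495033 1.1804671120007342
0.0007 44.39216302778544 -46.56768998416423 90.95985301194968 -1.0877634781893946
0.003 43.997429657170976 -48.39292697841667 92.39035663558764 -2.197748660622846
```

View pics/w31c.png

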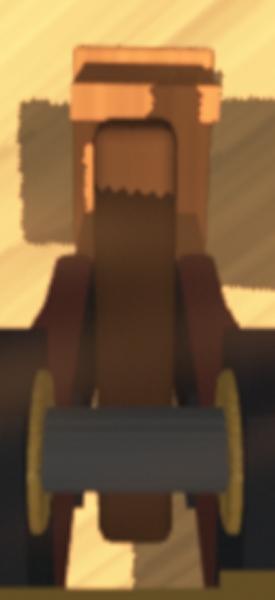

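```bash
sed -i 's/^TIP=.*/TIP=np.array([.0765,-.001,0])/' h.py; python3 - <<'E'
from h import *
plan([(*gpfor(.4445,-.0755,.115,-75),-75,0,40)],flip=1)
E
```

```text
t 44.55 gp [ 0.4175 -0.3117  0.2008] yaw -129.22 q6 1.479 F [ 0.08  0.64 -1.37] w 0.178
[[1.4, -16.2, -25.2, -6.8, -0.1, 0.1, 0], [1.3, -13.1, -26.9, -6.8, -0, 0, 0], [1.3, -9.8, -28.2, -6.7, -0.1, 0.1, 0], [1.3, -6.4, -29.2, -6.8, -0, 0, 0], [1.2, -2.9, -29.8, -6.8, -0.1, 0.1, 0], [1.3, 0.6, -29.9, -6.8, -0, 0, 0], [1.2, 4.1, -29.7, -6.7, -0.1, 0.1, 0], [1.1, 7.6, -28.9, -6.8, -0, 0.1, 0]]
```

Request:
{"method": "move_arm", "body": {"motion": [[[0,-16,-25,-6.8,0,0,0],[0,-13,-27,-6.8,0,0,0],[0,-10,-28,-6.8,0,0,0],[0,-6,-29,-6.8,0,0,0],[0,-3,-30,-6.8,0,0,0],[0,1,-30,-6.8,0,0,0],[0,4,-30,-6.8,0,0,0],[0,5,-22,-6.8,0,0,0]]]}}

```text
time_s: 45.35
eef_pos: [0.4376, -0.0754, 0.3548]
eef_rot: [0.993, 1.36, -0.993]
wrist_force: [-0.6, -0.5, -0.9]
gripper_width: 0.179
```

```bash
python3 - <<'E'
from h import *
cap('wrist','w32');print(tip())
plan([(*gpfor(.4445,-.0755,.09,-75),-75,0,40)],flip=1)
E
```

```text
[ 0.43083665 -0.06920408  0.11513116]
t 45.4 gp [ 0.4334 -0.0703  0.1916] yaw -72.75 q6 0.938 F [-2.32  2.9  -0.88] w 0.179
[[24.8, 7.9, 5.1, 2.3, -1.3, 0.9, 0]]
```

View pics/w32.png

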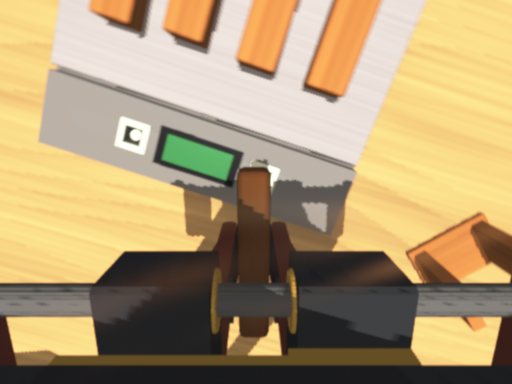

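Request:
{"method": "move_arm", "body": {"motion": [[[18,8,5,2,-1.3,0.9,0],[0,0,0,0,0,0,0],[0,0,0,0,0,0,0]]]}}

```text
time_s: 45.7
eef_pos: [0.444, -0.0734, 0.3329]
eef_rot: [1.008, 1.331, -1.012]
wrist_force: [0.0, -0.0, -0.7]
gripper_width: 0.179
```

```bash
python3 - <<'E'
from h import *
print(tip())
plan([(*gpfor(.4445,-.0755,.065,-75),-75,0,40)],flip=1)
E
```

```text
[ 0.44149684 -0.07313531  0.09343387]
t 45.7 gp [ 0.443  -0.073   0.1699] yaw -74.62 q6 0.985 F [ 0.04 -0.02 -0.72] w 0.179
[[28.4, 1.1, 2.3, 0.4, -0.2, 0.3, 0]]
```

Request:
{"method": "move_arm", "body": {"motion": [[[14,2,2,0.4,-0.2,0.3,0],[12,0,1,0,0,0,0],[0,0,0,0,0,0,0]]]}}

```text
time_s: 46.0
eef_pos: [0.4459, -0.077, 0.3064]
eef_rot: [1.016, 1.324, -1.017]
wrist_force: [0.4, -0.1, 0.3]
gripper_width: 0.178
```

```bash
python3 - <<'E'
from h import *
print(tip()); cap('side','s33')
c=load('side')
g=cv2.cvtColor(c['color'],cv2.COLOR_RGB2BGR)[235:280,215:265]; g=cv2.convertScaleAbs(g,alpha=1.5,beta=-40)
cv2.imwrite('pics/s33c.png',cv2.resize(g,None,fx=13,fy=13,interpolation=cv2.INTER_CUBIC))
for p in [tip(),(.4445,-.0755,.052)]: print((proj(c,p)-[215,235]+.5)*13-.5)
plan([(*gpfor(.4445,-.0755,.055,-75),-75,0,40)],flip=1)
E
```

```text
[ 0.4442532  -0.07699547  0.0668839 ]
[346.92268782 293.37952448]
[342.81916484 333.36523131]
t 46.05 gp [ 0.4458 -0.0769  0.144 ] yaw -75.13 q6 0.987 F [1.51 0.08 0.52] w 0.182
[[12.5, -0.2, -1.9, -0.1, -0.1, 0.1, 0]]
```

View pics/s33c.png

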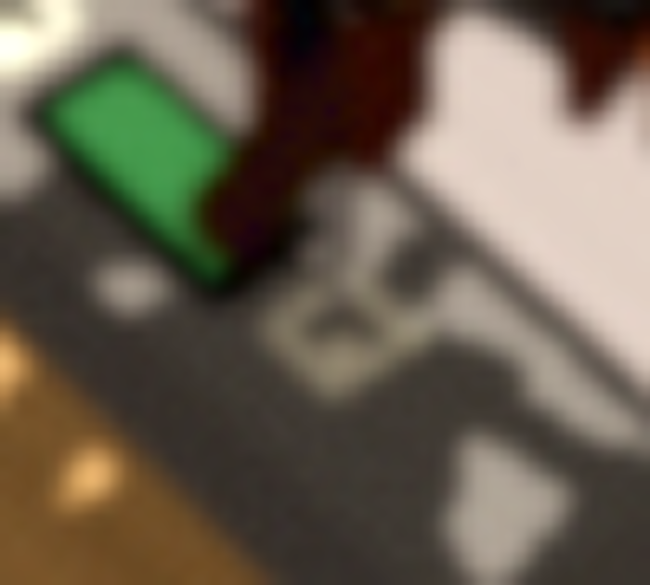

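The predicted well position, (343,333), matches the picture, and the shaft comes down to it at about column 340. I descend.

Request:
{"method": "move_arm", "body": {"motion": [[[6,0,-2,0,0,0,0],[5,0,0,0,0,0,0],[0,0,0,0,0,0,0]]]}}

```text
time_s: 46.35
eef_pos: [0.4459, -0.0757, 0.2966]
eef_rot: [1.017, 1.321, -1.017]
wrist_force: [0.4, -0.9, -0.4]
gripper_width: 0.176
```

```bash
python3 - <<'E'
from h import *
print(tip())
plan([(*gpfor(.4445,-.0755,.045,-75),-75,0,40)],flip=1)
E
```

```text
[ 0.44479847 -0.07587961  0.05712214]
t 46.35 gp [ 0.4458 -0.0756  0.1336] yaw -75.2 q6 0.991 F [ 0.41 -0.95 -0.42] w 0.176
[[12.1, -0.3, -0.5, -0.2, -0, 0, 0]]
```

Request:
{"method": "move_arm", "body": {"motion": [[[5,0,0,0,0,0,0],[5,0,0,0,0,0,0],[3,0,0,0,0,0,0],[3,0,0,0,0,0,0]]]}}

```text
time_s: 46.75
eef_pos: [0.4463, -0.0758, 0.2802]
eef_rot: [1.017, 1.319, -1.016]
wrist_force: [0.1, 0.0, 3.6]
gripper_width: 0.178
```

```bash
python3 - <<'E'
from h import *
print(tip(), state()['wrist_force'])
E
```

```text
[ 0.44557427 -0.07607017  0.04072308] [0.05002418 0.04777247 3.5686638 ]
```

Request:
{"method": "move_arm", "body": {"motion": [[[2.5,0,0,0,0,0,0],[2.5,0,0,0,0,0,0]]]}}

```text
time_s: 46.95
eef_pos: [0.4473, -0.076, 0.2771]
eef_rot: [1.017, 1.317, -1.015]
wrist_force: [-5.5, 3.1, 38.6]
gripper_width: 0.177
```

Bottomed, now holding.

Request:
{"method": "move_arm", "body": {"motion": [[[0.5,0,0,0,0,0,0],[0.5,0,0,0,0,0,0],[0.5,0,0,0,0,0,0],[0.5,0,0,0,0,0,0],[0.5,0,0,0,0,0,0],[0.5,0,0,0,0,0,0],[0.5,0,0,0,0,0,0]]]}}

```text
time_s: 47.65
eef_pos: [0.4468, -0.0756, 0.2784]
eef_rot: [1.016, 1.317, -1.014]
wrist_force: [-2.2, 0.6, 8.3]
gripper_width: 0.176
```

```bash
python3 - <<'E'
from h import *
print(tip(), state()['wrist_force']); cap('side','s34');cap('top','t34');crop('side',190,180,310,290,5,'s34c')
E
```

```text
[ 0.44673069 -0.07625882  0.03888851] [-2.21001514  0.61448907  8.2752399 ]
```

View pics/s34c.png

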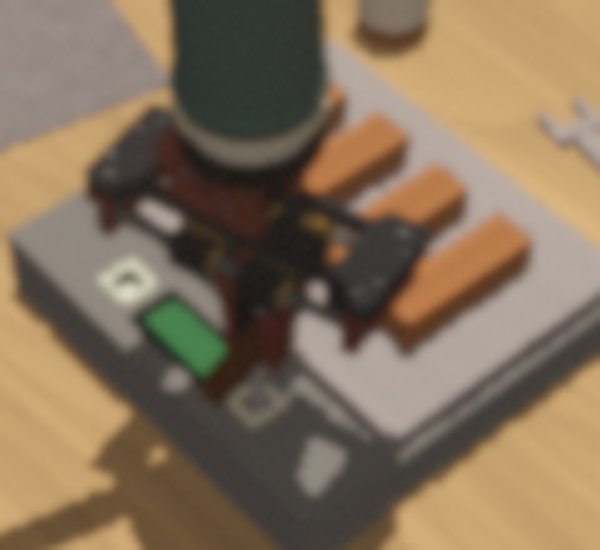

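Recorded. I raise the stylus and return it.

Request:
{"method": "move_arm", "body": {"motion": [[[-10,0,0,0,0,0,0],[-30,0,0,0,0,0,0],[-40,0,0,0,0,0,0],[-15,0,0,0,0,0,0]]]}}

```text
time_s: 48.15
eef_pos: [0.4457, -0.0752, 0.3753]
eef_rot: [1.015, 1.323, -1.017]
wrist_force: [1.2, 0.1, -0.4]
gripper_width: 0.177
```

```bash
python3 - <<'E'
from h import *
plan([(.4214,-.3147,.19,-129.2,0,40)],flip=1)
E
```

```text
t 48.15 gp [ 0.4453 -0.0752  0.2123] yaw -75.12 q6 0.991 F [ 1.24  0.14 -0.41] w 0.177
[[2.8, -10.6, 28.2, 6.8, -0, 0, 0], [2.7, -7.2, 29.2, 6.7, 0, 0, 0], [2.8, -3.8, 29.8, 6.8, 0, 0, 0], [2.8, -0.2, 30.1, 6.7, 0, 0.1, 0], [2.8, 3.4, 29.9, 6.8, 0, -0, 0], [2.8, 6.8, 29.3, 6.8, 0, -0, 0], [2.7, 10.3, 28.3, 6.7, -0, 0, 0], [2.8, 13.4, 26.9, 6.8, -0, 0, 0]]
```

Request:
{"method": "move_arm", "body": {"motion": [[[0,-11,28,6.8,0,0,0],[0,-7,29,6.8,0,0,0],[0,-4,30,6.8,0,0,0],[0,0,30,6.8,0,0,0],[0,3,30,6.8,0,0,0],[0,7,29,6.8,0,0,0],[0,9,24,6.8,0,0,0],[0,10,15,5,0,0,0]]]}}

```text
time_s: 48.95
eef_pos: [0.4216, -0.3035, 0.3826]
eef_rot: [1.7, 0.795, -1.689]
wrist_force: [1.5, 0.3, -1.1]
gripper_width: 0.178
```

Request:
{"method": "move_arm", "body": {"motion": [[[0,0,0,0,0,0,0]]]}}

```text
time_s: 49.05
eef_pos: [0.4216, -0.3056, 0.383]
eef_rot: [1.702, 0.79, -1.691]
wrist_force: [0.5, -0.3, -1.1]
gripper_width: 0.181
```

```bash
python3 - <<'E'
from h import *
plan([(.4207,-.3142,.15,-129.2,0,25)],flip=1)
E
```

```text
t 49.05 gp [ 0.4229 -0.3063  0.22  ] yaw -129.7 q6 1.501 F [ 0.53 -0.28 -1.06] w 0.181
[[23.3, 1.4, 2.4, -0.2, -0, -0.2, 0], [23.3, 1.5, 2.5, -0.1, -0.1, -0.1, 0], [23.4, 1.5, 2.4, -0.2, -0, -0.2, 0]]
```

Request:
{"method": "move_arm", "body": {"motion": [[[23,2,3,-0.2,0,-0.2,0],[23,2,3,-0.1,0,-0.1,0],[20,1,2,-0.2,0,-0.2,0],[0,0,0,0,0,0,0]]]}}

```text
time_s: 49.45
eef_pos: [0.4208, -0.3137, 0.3169]
eef_rot: [1.692, 0.81, -1.685]
wrist_force: [0.6, 0.8, -0.4]
gripper_width: 0.179
```

```bash
python3 - <<'E'
from h import *
cap('wrist','w36')
plan([(.4207,-.3142,.098,-129.2,0,25)],flip=1)
E
```

```text
t 49.5 gp [ 0.4219 -0.3137  0.1551] yaw -128.81 q6 1.473 F [ 0.31  0.   -1.3 ] w 0.181
[[19, -0.1, 0.3, 0.1, -0.1, -0, 0], [19.1, -0.1, 0.2, 0.2, -0, -0.1, 0], [19, -0.1, 0.2, 0.1, -0.1, -0, 0]]
```

View pics/w36.png

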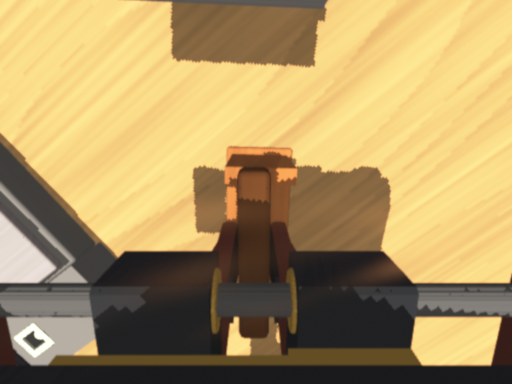

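Request:
{"method": "move_arm", "body": {"motion": [[[19,0,1,0.2,0,0,0],[19,0,1,0,0,0,0],[14,0,1,0,0,0,0],[4,0,0,0,0,0,0],[2,0,0,0,0,0,0]]]}}

```text
time_s: 50.0
eef_pos: [0.4224, -0.3153, 0.2652]
eef_rot: [1.691, 0.801, -1.676]
wrist_force: [-0.8, -1.0, 0.3]
gripper_width: 0.177
```

```bash
python3 - <<'E'
from h import *
plan([(.4207,-.3142,.0955,-129.2,0,25)],flip=1)
E
```

```text
t 50.0 gp [ 0.4243 -0.3161  0.1022] yaw -128.66 q6 1.468 F [-0.84 -1.05  0.32] w 0.177
[[6.7, -2.1, 0.2, 0.5, -0.2, -0.7, 0]]
```

Request:
{"method": "move_arm", "body": {"motion": [[[4,-2,0,0.4,0,-0.6,0],[3,0,0,0,0,0,0],[2,0,0,0,0,0,0],[2,0,0,0,0,0,0]]]}}

```text
time_s: 50.4
eef_pos: [0.4217, -0.314, 0.2587]
eef_rot: [1.694, 0.803, -1.685]
wrist_force: [-7.9, 6.7, 31.2]
gripper_width: 0.18
```

Seated, gp 0.0957 as predicted. I release, rise slowly and check.

Request:
{"method": "move_arm", "body": {"motion": [[[-0.5,0,0,0,0,0,0],[0,0,0,0,0,0,0.4],[0,0,0,0,0,0,0.4],[0,0,0,0,0,0,0.4],[-20,0,0,0,0,0,0.5],[-45,0,0,0,0,0,0.6],[-45,0,0,0,0,0,0.6],[-40,0,0,0,0,0,0.6]]]}}

```text
time_s: 51.2
eef_pos: [0.4195, -0.3129, 0.4086]
eef_rot: [1.694, 0.816, -1.693]
wrist_force: [0.3, -0.5, 0.0]
gripper_width: 0.597
```

Request:
{"method": "move_arm", "body": {"motion": [[[0,-40,0,0,0,0,0.6],[0,0,0,0,0,0,0.6],[0,0,0,0,0,0,0.6]]]}}

```text
time_s: 51.5
eef_pos: [0.3891, -0.2884, 0.4149]
eef_rot: [1.694, 0.804, -1.686]
wrist_force: [0.1, -0.5, 0.0]
gripper_width: 0.599
```

```bash
python3 - <<'E'
from h import *
cap('wrist','w40');cap('side','s40');cap('top','t40')
crop('side',190,180,420,350,3.4,'s40c')
c=load('wrist')
crop('top',130,140,420,270,2.7,'t40c')
print(state()['eef_pos'],state()['wrist_force'])
E
```

```text
[ 0.38915985 -0.28839836  0.41372884] [0.48214063 0.9287028  0.8090948 ]
```

View pics/s40c.png

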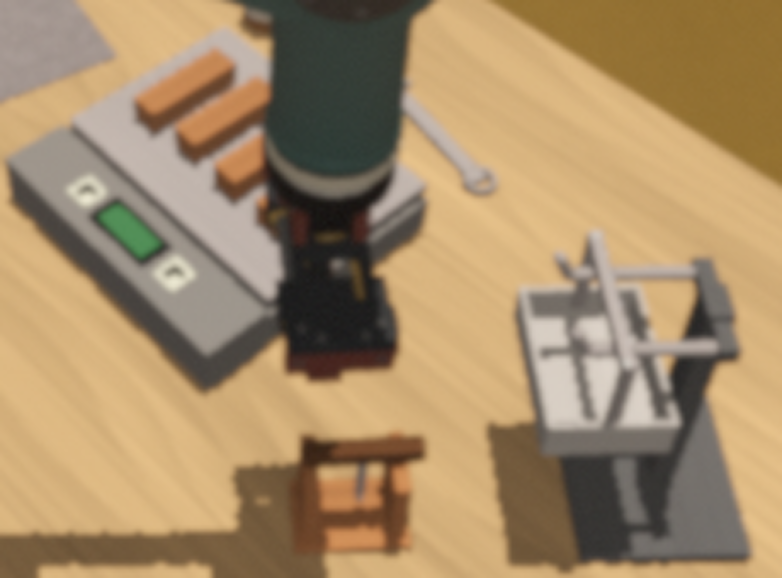

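View pics/t40c.png

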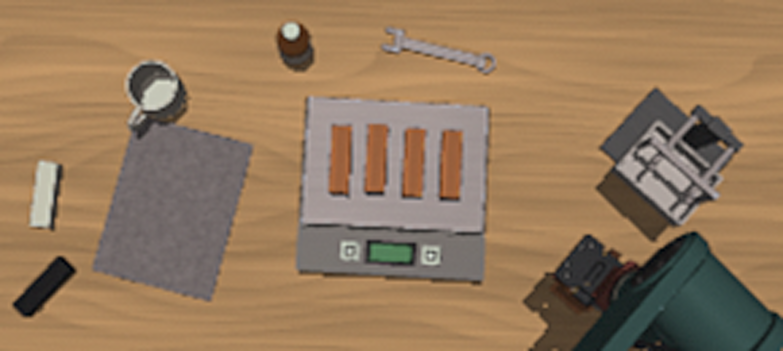

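View pics/w40.png

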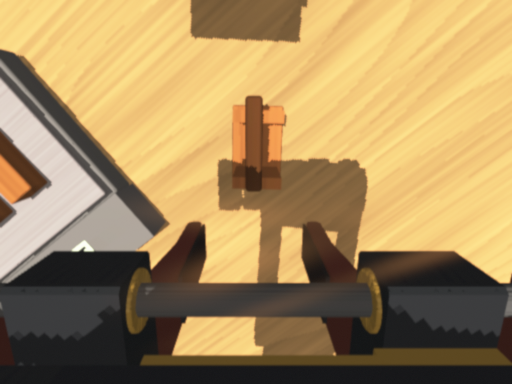

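The stylus lies level across its stand, with the bar at column 254, rows 96–190. The pan is on both prongs and the four blocks are well inside the platform. One last numeric check of the stylus centring against the stand before handing in.

```bash
python3 - <<'E'
from h import *
c=load('wrist'); crop('wrist',215,80,305,205,5,'w40c')
a=ray(c,254,96,.096);b=ray(c,254,190,.096);m=(a+b)/2;print('stylus',m,np.linalg.norm(a-b))
P=cloud(c);print(P[100,254],P[185,254])
c=load('top')
for x,y in[(341,161),(376,159),(413,163),(451,165)]: print(cr(c,x,y,130,140,2.7,.088)-[.578,-.0192,.06])
E
```

```text
stylus [ 0.4202285  -0.31346201  0.096     ] 0.08718884909108539
[ 0.45141817 -0.33869709  0.09636601] [ 0.39004083 -0.28903642  0.09508962]
[0.00063641 0.08099197 0.028     ]
[0.00490101 0.02985053 0.028     ]
[ 0.000408   -0.02439803  0.028     ]
[-0.00110152 -0.08000116  0.028     ]
```

View pics/w40c.png

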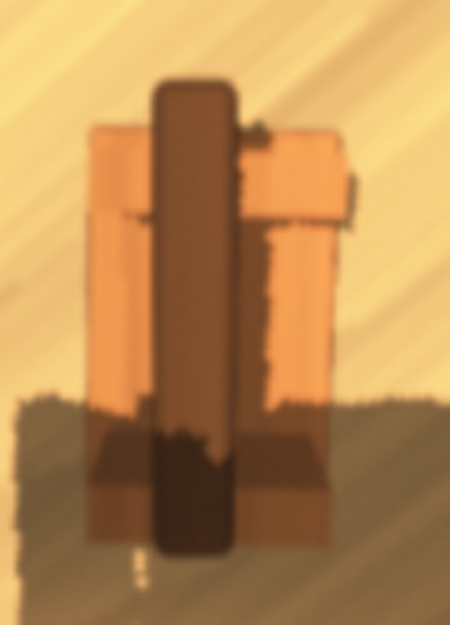

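```bash
python3 -c "
from workcell import *
print(sign_off(), state()['time_s'])"
```

```text
the job is handed in; nothing more can be done
the job is handed in; nothing more can be done
```

The weighing is done and handed in after about 52 s of the 210 s allowed; `sign_off` reports no verdict.

**What I did**
1. I hung the pan on both prongs of the hook stand.
2. With the platform bare, I pushed the zero button to its stop with the stylus and held it for more than 0.7 s.
3. I put the stylus back in its stand and laid all four brown blocks in a row on the platform. One block had been knocked about 4 cm aside on the mat; I found it again in the wrist camera before grasping it.
4. I pushed the record button to its stop with the stylus for 0.7 s, with all four blocks on the platform.
5. I hung the stylus in its stand again.

**What the last checks showed**
- **Pan:** it hangs with its bar across both prongs. I measured the centring right after release and only saw it in the final pictures, where it looks unchanged.
- **Blocks:** all four are released on the platform. Their centres are at about y = +81, +30, -24 and -80 mm and within 5 mm of x = 0 on the platform.
- **Stylus:** its bar lies level on the stand, about 5 mm from where it started.
- **Everything else:** the arm is clear. The mug, bottle, wrench and the black and white look-alikes appear unmoved.

**Uncertain:** I judged the button travel from the estimated tip height and the jump in force (37–39 N when it bottomed, 8–10 N at the end of each hold). The tip estimate read 1–4 mm too low at the stop, which I put down to the stylus slipping slightly in the grip. No final check failed.

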